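# Find the clearance under the clamped balance beam with gauge leaves

## Robot

A 6-joint arm with a two-finger parallel gripper is mounted at the origin on the work surface. World frame = base frame: x ahead of the robot, y to its left, z up, the work surface at z = 0. Lengths are in m, angles in degrees, forces in N, time in s.
With the tool pointing down it reaches from about 0.3 to 0.85 m from the base axis. Payload 5.4 kg.
Tool frame: the origin (TCP) lies at the very end of the fingers, on their centre line; the grasp point (between the pads) lies arm.grip_depth behind it (arm.grip_depth is the distance from the TCP to the grasp point, in m); z points along the fingers, y is the direction in which the jaws open and shut (so a half turn about z gives the same grasp; the last joint's range is limited). The gripper opens to 85 mm and grips with 20 to 120 N. Pads are 22 mm wide; open, the fingers measure 114 mm over their backs; the gripper's body (76 mm by 85 mm) begins 54 mm behind the grasp point. The pads swing forward as they close: fully open they stand 13 mm farther back than shut.
Start: joints at [63.02, 9.076, 91.501, -0, 79.423, -12.038], TCP at [0.148, 0.556, 0.231] pointing down, gripper open.
Joint ranges: [-166.64, 166.64], [-54.1, 131.32], [10.49, 154.53], [-73.88, 253.88], [9.74, 151.15], [-171.62, 171.62]. Speed limits (degrees/s): [147.25, 147.25, 180, 180, 180, 180].

## Interface

Orientations are given as a 3x3 rotation matrix whose columns are the frame's x, y, z axes.
In Python, from plant import arm gives the robot as it stands.
- The arm moves only by the shell command python3 -m creep 'ROWS'. ROWS is JSON, a list of rows, each an object of numbers: "x", "y", "z": the shift along the tool's x, y, z in m; "rx", "ry", "rz": the turn, a rotation vector about the tool's x, y, z in degrees; "grip": the gripper command: -1 is fully open, 1 is shut, values between are in proportion. In form: [{"x": .., "y": .., "z": .., "rx": .., "ry": .., "rz": .., "grip": ..}, ...]. A call has 1 to 10 rows; each row shifts and turns the commanded pose from where the row before left it, along the tool's axes as they then stand; what a row does not reach is not made up. A row lasts 1/10 s, in which the tool goes at most 50 mm and 8.59 degrees, less where a joint would pass 70% of its speed; a pose out of reach is approached as far as the arm can. A call is refused whole if a number of a shift passes 0.05 or a number of a turn 8.59, either way. A call with a gripper value outside its range is refused whole. The fingers move at their own pace and stop on an object; the grip force is fixed at half the most. Time passes only in rows, so rows that do not move let the fingers close. It gives the time, the measured TCP pose, the force and the opening at its end, in the units of the state.
- arm.state(): the state, without advancing time (a new reading comes with each control period).
- arm.camera(name): name is "side" or "top"; returns a dict with "img" (420x560x3 uint8, red, green, blue), "vertical_fov" (degrees; the focal length in pixels is half the picture's height over the tangent of half this angle, whatever the lens; pixels are square), "cx", "cy" (the principal point, pixels), "dist" ([k1, k2, p1, p2, k3] as OpenCV has them; the pictures are not rectified), "view" (4x4, takes a point from world to camera coordinates). Camera axes: x right, y up, looking along -z (the intrinsics and any distortion apply to the point x, -y, -z); pixel columns grow to the right and rows downward; lengths in m; the calibration is good to about 2 mm. A picture is of the moment at which its call begins. There is no depth.
- arm.job_done(): hands the job in, once; it reports no verdict.
The state is a dict: "clock": time; "joint_positions": joint angles; "joint_velocities": joint speeds; "effort": joint torques, N m; "position": TCP position; "tcp_rot": TCP orientation; "ft_force": force on the tool from outside, world axes, zero at the start; "wrist_torque": the same for the moment, N m; "opening": opening from 0.0 (shut) to 1.0 (fully open).
Only numpy, scipy, OpenCV 4.12 (cv2) and the standard library are available. Lean on these libraries where they do the work, as an engineer would, in place of code of your own. Each camera call takes 0.05 s, during which the arm holds its last target.

## Task

Find the clearance between the clamped balance beam and its base plate with the gauge leaves, trying them one at a time from the thinnest (yellow, then white, blue, red): slide each one gently by its tab, nose first, until it is right under the beam and its nose shows on the far side, or until it binds against the beam's front edge. Stop at the first leaf that binds, draw it back clear, and do not move any thicker one. Finish with only the thickest leaf that fits lying right under the beam, every other leaf back clear in front of it, and the weights, pan and spirit level left where they are.

Things in the scene. Friction and masses are not known exactly. Their poses are not given: they have to be found in the camera images.
- plate: fixed ground base plate 245 x 440 x 20 mm; leaves lie on its top, 20 mm above the origin. Origin: bench level, mid-way along y; the plate spans x -130 to +115 mm. +x: direction in which leaves are pushed, y along the beam, z up. A dark cast-iron clamp (42 mm wide about y = +172 mm, x -10 to +110 mm, up to 55 mm above the plate's top; wing screw on the far side) grips the beam.
- beam: fixed bright steel balance beam, 16 mm deep (x), 22 mm high plus a 13 mm brass block on top, along y from -150 mm to the clamp; axes as the plate's. Origin: lower edge of its front (robot-side) face, at x = +30 mm, y = 0 of the plate. Clearance from its flat underside to the plate's top: same all along, unknown, 3.7 to 8.3 mm; pose readings are too coarse to tell it.
- leaf_yellow: loose gauge leaf, yellow finger tab and band, 3 mm thick (thinnest), 67 g: steel strip 90 x 26 mm flat on the plate. Origin: middle of its underside; +x to the nose, which points at the beam, z up. Upright rear tab: x -53 to -45 mm, 28 mm wide, 22 mm high; push it low, or a binding leaf may tip. The four lie 60 mm apart along y in any order, noses 20 to 42 mm short of the beam, yaw within 4 deg.
- nose_yellow (a point): middle of the lower edge of the yellow leaf's nose, 45 mm ahead of the leaf's origin; the leaf is right under the beam when this is 16 mm or more ahead (+x) of the beam's front face
- leaf_white: loose gauge leaf, white finger tab and band, 5 mm thick (second), 103 g: steel strip 90 x 26 mm flat on the plate. Origin: middle of its underside; +x to the nose, which points at the beam, z up. Upright rear tab: x -53 to -45 mm, 28 mm wide, 22 mm high; push it low, or a binding leaf may tip. The four lie 60 mm apart along y in any order, noses 20 to 42 mm short of the beam, yaw within 4 deg.
- nose_white (a point): middle of the lower edge of the white leaf's nose, 45 mm ahead of the leaf's origin; the leaf is right under the beam when this is 16 mm or more ahead (+x) of the beam's front face
- leaf_blue: loose gauge leaf, blue finger tab and band, 7 mm thick (third), 140 g: steel strip 90 x 26 mm flat on the plate. Origin: middle of its underside; +x to the nose, which points at the beam, z up. Upright rear tab: x -53 to -45 mm, 28 mm wide, 22 mm high; push it low, or a binding leaf may tip. The four lie 60 mm apart along y in any order, noses 20 to 42 mm short of the beam, yaw within 4 deg.
- nose_blue (a point): middle of the lower edge of the blue leaf's nose, 45 mm ahead of the leaf's origin; the leaf is right under the beam when this is 16 mm or more ahead (+x) of the beam's front face
- leaf_red: loose gauge leaf, red finger tab and band, 9 mm thick (thickest), 176 g: steel strip 90 x 26 mm flat on the plate. Origin: middle of its underside; +x to the nose, which points at the beam, z up. Upright rear tab: x -53 to -45 mm, 28 mm wide, 22 mm high; push it low, or a binding leaf may tip. The four lie 60 mm apart along y in any order, noses 20 to 42 mm short of the beam, yaw within 4 deg.
- nose_red (a point): middle of the lower edge of the red leaf's nose, 45 mm ahead of the leaf's origin; the leaf is right under the beam when this is 16 mm or more ahead (+x) of the beam's front face
- brass_weight: polished brass cylinder weight, 34 mm across, 52 mm high with its knob, standing on the plate near the beam's free (-y) end; origin at its foot. Bystander.
- spirit_level: green spirit level, 120 mm long (y), 20 mm wide, 24 mm high, lying on the plate behind the beam (its near side 25 mm or more beyond the beam's far face); origin at its underside's centre. Bystander.
- pan: black weighing pan, 104 mm across, 18 mm high, on the bench off the plate's -y end; origin at its underside's centre. Bystander.
- chrome_weight: squat bright knob-top weight, 38 mm across, 38 mm high, standing in the black pan; origin at its foot. Bystander.
Not all that is in view belongs to the job. What is shaped like the leaf_blue but orange is not meant. What is shaped like the leaf_white but orange or purple is not meant.

How it is judged:
By the outcome, as a careful person would: the job done as asked, in the order asked, and still so for the second after the job is handed in, with the robot touching nothing.
It also fails if it takes over 67 s, if anything falls off the work surface, if the arm or the gripper's body presses on something with over 40 N, if the wrist force passes 120 N, or if a joint passes its speed limit or range.

## Working session

There is one attempt and no reset: what is moved stays moved. The work goes in short steps, Python scripts to look and compute and a shell command to move; the robot and the scene stay as the last step left them, time stands still between calls to the robot, and variables do not carry over. Pictures are saved under pics/ and viewed, and the job is handed in when it is done.

```bash
ls; mkdir -p pics; python3 - <<'E'
from plant import arm
import cv2
for n in ("top","side"):
    c=arm.camera(n); cv2.imwrite(f"pics/{n}0.png",c["img"][:,:,::-1])
    print(n,c["vertical_fov"],c["cx"],c["cy"],c["dist"],c["view"])
s=arm.state(); print(s); print(arm.grip_depth)
E
```

```text
pics
top 42.67764257857953 279.13591706306636 216.5217562122462 [-0.14724062  0.          0.          0.          0.        ] [[ 0.01208433 -0.99991533 -0.00482723 -0.15858114]
 [ 0.99218866  0.01139123  0.12422518 -0.58427942]
 [-0.12415967 -0.0062907   0.99224231 -1.11202646]
 [ 0.          0.          0.          1.        ]]
side 44.929437074364834 275.47056615566316 214.80880986002558 [0.02477129 0.         0.         0.         0.        ] [[ 0.87514819 -0.48374352  0.01038503 -0.54910132]
 [ 0.35055503  0.64869648  0.67550281 -0.15495909]
 [-0.33350684 -0.58752454  0.73728428 -1.00440863]
 [ 0.          0.          0.          1.        ]]
{'clock': 0.1, 'joint_positions': array([ 6.30202962e+01,  9.10830152e+00,  9.15643943e+01, -8.77385929e-04,
        7.94247551e+01, -1.20378297e+01]), 'joint_velocities': array([-0.01368811,  0.00454411, -0.24976658, -0.04647407,  0.0012058 ,
        0.05457007]), 'effort': array([ 1.31715180e-03, -3.96990430e+01, -3.32339036e+01, -2.94624197e-04,
        4.24118058e-03, -7.60099311e-06]), 'position': array([0.14802994, 0.55505577, 0.23042753]), 'tcp_rot': array([[-9.66188497e-01,  2.57835631e-01, -7.58212507e-04],
       [ 2.57836522e-01,  9.66187357e-01, -1.52256041e-03],
       [ 3.40005015e-04, -1.66657523e-03, -9.99998553e-01]]), 'ft_force': array([-0.61084119,  0.38447503, -0.11046899]), 'wrist_torque': array([ 0.02064374, -0.04464291,  0.00056824]), 'opening': 0.9984090300104235}
0.0187
```

View pics/top0.png

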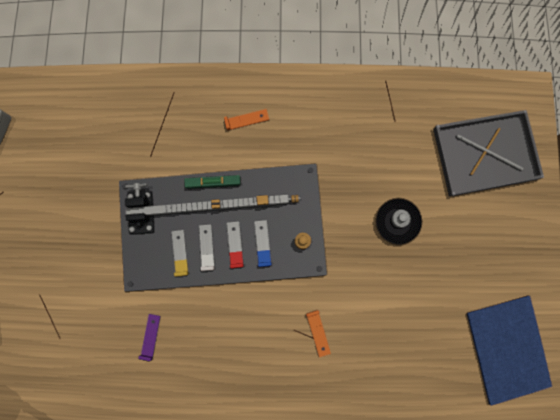

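View pics/side0.png

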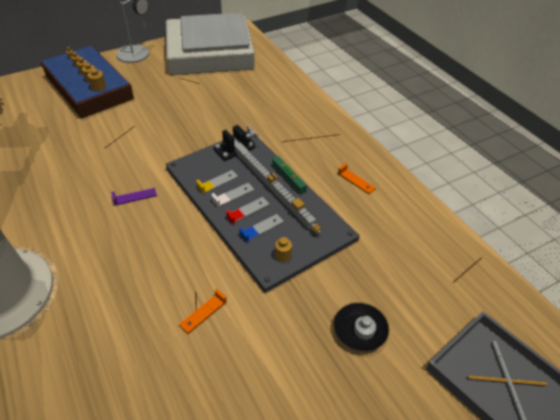

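```bash
cat > h.py <<'E'
from plant import arm
import cv2, numpy as np
def cal(c):
    f=c["img"].shape[0]/2/np.tan(np.radians(c["vertical_fov"]/2))
    return np.array([[f,0,c["cx"]],[0,f,c["cy"]],[0,0,1]]),np.array(c["dist"])
def ray(c,uv):
    K,d=cal(c); n=cv2.undistortPoints(np.array(uv,float).reshape(-1,1,2),K,d).reshape(-1,2)
    V=np.array(c["view"]);R=V[:3,:3];o=-R.T@V[:3,3]
    D=np.c_[n[:,0],-n[:,1],-np.ones(len(n))]@R
    return o,D
def onz(c,uv,z):
    o,D=ray(c,uv); return o+D*((z-o[2])/D[:,2])[:,None]
def tri(c1,u1,c2,u2):
    o1,d1=ray(c1,[u1]);o2,d2=ray(c2,[u2]);d1=d1[0];d2=d2[0]
    s=np.linalg.lstsq(np.c_[d1,-d2],o2-o1,rcond=None)[0]
    a=o1+s[0]*d1;b=o2+s[1]*d2
    return (a+b)/2,np.linalg.norm(a-b)
def hsv(c): return cv2.cvtColor(c["img"],cv2.COLOR_RGB2HSV)
E
python3 - <<'E'
from h import *
c=arm.camera("top"); H=hsv(c)
im=c["img"][160:300,110:340,::-1]; cv2.imwrite("pics/topz.png",cv2.resize(im,None,fx=3.4,fy=3.4,interpolation=cv2.INTER_CUBIC))
c=arm.camera("side")
im=c["img"][120:290,160:360,::-1]; cv2.imwrite("pics/sidez.png",cv2.resize(im,None,fx=3.5,fy=3.5,interpolation=cv2.INTER_CUBIC))
E
```

```text
(no output)
```

View pics/topz.png

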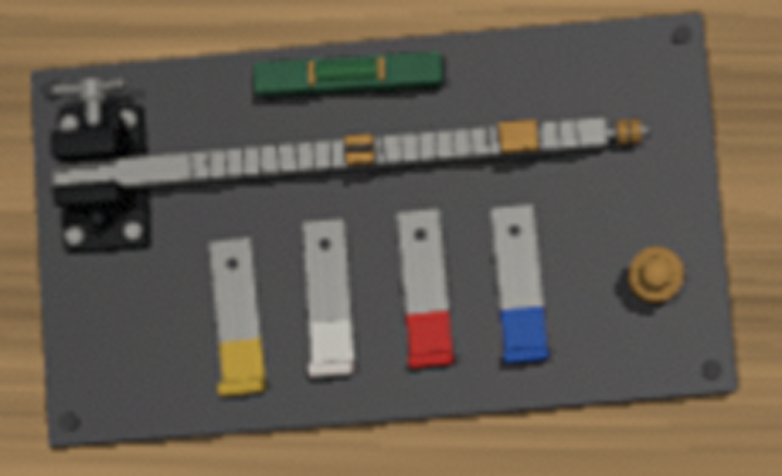

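View pics/sidez.png

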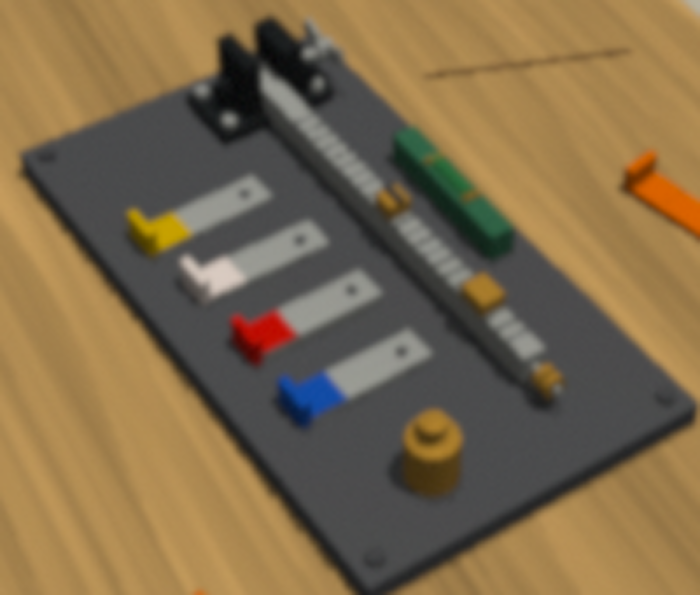

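```bash
cat > meas.py <<'E'
from h import *
PL={}
def quad_plate(c):
    a=[(33,72),(702,13),(737,392),(51,446)]   # zoom px from topz: corners far-left, far-right, near-right, near-left
    return [(110+u/3.4,160+v/3.4) for u,v in a]
def leafmask(H,col,S=None):
    h,s,v=H[...,0],H[...,1],H[...,2]
    return {"yellow":(h>20)&(h<33)&(s>150)&(v>90),"red":((h<5)|(h>174))&(s>150)&(v>70),
            "blue":(h>105)&(h<125)&(s>130)&(v>70)}[col]
E
python3 - <<'E'
from meas import *
c=arm.camera("top");H=hsv(c)
# plate: low saturation dark
m=((H[...,1]<70)&(H[...,2]<110)).astype(np.uint8); m[:,:100]=0;m[:,345:]=0;m[:150]=0;m[310:]=0
m=cv2.morphologyEx(m,cv2.MORPH_CLOSE,np.ones((25,25)))
k=max(cv2.findContours(m,0,2)[0],key=cv2.contourArea)
ap=cv2.approxPolyDP(cv2.convexHull(k),4,True).reshape(-1,2);print(ap.tolist())
P=onz(c,quad_plate(c),.02);print(np.round(P,4))
print("sizes",[round(float(np.linalg.norm(P[i]-P[(i+1)%4])),4) for i in range(4)])
# fit: rect with known size; corners in plate frame
L=np.array([[.115,.22],[.115,-.22],[-.13,-.22],[-.13,.22]])
def fit(P):
    A,B=L-L.mean(0),P[:,:2]-P[:,:2].mean(0)
    th=np.arctan2((A[:,0]*B[:,1]-A[:,1]*B[:,0]).sum(),(A*B).sum())
    R=np.array([[np.cos(th),-np.sin(th)],[np.sin(th),np.cos(th)]])
    t=P[:,:2].mean(0)-R@L.mean(0)
    return th,R,t,P[:,:2]-(L@R.T+t)
th,R,t,res=fit(P);print("yaw",np.degrees(th),"t",t,"res mm",np.round(res*1e3,1))
np.savez("plate.npz",R=R,t=t,th=th)
# leaves
z=lambda l:[(110+u/3.4,160+v/3.4) for u,v in l]
for n,tk,pts in [("yellow",3,[(210,243),(250,239)]),("white",5,[(303,222),(344,219)]),("red",7+2,[(397,212),(438,209)]),("blue",7,[(491,208),(533,205)])]:
    q=onz(c,z(pts),.02+tk/1e3)[:,:2]; q=(q-t)@R
    print(n,"nose corners in plate mm",np.round(q*1e3,1),"nose to beam",round(30-q[:,0].mean()*1e3,1))
# tab rear top edges 
for n,pts in [("yellow",[(219,394),(263,390)]),("white",[(310,376),(353,372)]),("red",[(410,367),(453,363)]),("blue",[(505,361),(548,357)])]:
    for zz in (.02,.042):
        q=onz(c,z(pts),zz)[:,:2]; q=(q-t)@R; print(n,"tab rear z",zz,np.round(q*1e3,1).tolist())
for nm,pts,zz in [("beam front top",[(190,180),(498,157)],.048),("brass",[(656,272)],.07)]:
    q=onz(c,z(pts),zz)[:,:2]; print(nm,np.round((q-t)@R*1e3,1).tolist())
E
```

```text
[[316, 165], [326, 274], [124, 290], [119, 181]]
[[ 0.6631  0.203   0.02  ]
 [ 0.7057 -0.2322  0.02  ]
 [ 0.4624 -0.2551  0.02  ]
 [ 0.4214  0.1801  0.02  ]]
sizes [0.4373, 0.2444, 0.4371, 0.2427]
yaw 5.469224320304768 t [ 0.57062909 -0.02533934] res mm [[-1.1 -1.6]
 [-0.4  1.2]
 [ 0.2  1.6]
 [ 1.2 -1.2]]
yellow nose corners in plate mm [[ -8.  107.4]
 [ -7.6  81.5]] nose to beam 37.8
white nose corners in plate mm [[ 0.2 46.6]
 [-0.1 20.3]] nose to beam 29.9
red nose corners in plate mm [[  1.1 -14. ]
 [  0.8 -40.1]] nose to beam 29.0
blue nose corners in plate mm [[  -1.1  -73.4]
 [  -1.4 -100.1]] nose to beam 31.3
yellow tab rear z 0.02 [[-104.1, 108.2], [-103.8, 80.0]]
yellow tab rear z 0.042 [[-104.8, 103.8], [-104.5, 76.1]]
white tab rear z 0.02 [[-97.3, 49.5], [-97.0, 22.0]]
white tab rear z 0.042 [[-98.1, 46.2], [-97.8, 19.3]]
red tab rear z 0.02 [[-96.7, -14.2], [-96.4, -41.5]]
red tab rear z 0.042 [[-97.5, -16.3], [-97.2, -43.0]]
blue tab rear z 0.02 [[-97.9, -74.4], [-97.6, -101.6]]
blue tab rear z 0.042 [[-98.7, -75.2], [-98.4, -102.0]]
beam front top [[29.8, 112.7], [27.9, -81.1]]
brass [[-53.6, -171.9]]
```

```bash
cat > st.py <<'E'
from h import *
import sys
s=arm.state();d=np.load("plate.npz");R,t=d["R"],d["t"]
p=(s["position"][:2]-t)@R; T=s["tcp_rot"]; R3=np.eye(3);R3[:2,:2]=R
print("clk",round(s["clock"],2),"plate xy mm",np.round(p*1e3,1),"z",round(s["position"][2]*1e3,1),"F(plate)",np.round(R3.T@s["ft_force"],2),"open",round(s["opening"],2))
print("rot in plate\n",np.round(R3.T@T,4))
if len(sys.argv)>1:
    g=np.array([float(v) for v in sys.argv[1:4]])/1e3
    w=np.array([*(g[:2]-p),g[2]-s["position"][2]])
    print("tool shift m",np.round((R3.T@T).T@w,4))
E
python3 -m creep '[{"rz":-6.8,"grip":1},{"rz":-6.8,"grip":1},{"rz":-6.8,"grip":1}]'; python3 st.py -128 91 120
```

```text
clk 0.25 plate xy mm [-365.2  618.3] z 230.8 F(plate) [0.64 0.86 0.03] open 1.0
rot in plate
 [[-9.372e-01  3.488e-01 -5.000e-04]
 [ 3.488e-01  9.372e-01 -7.000e-04]
 [ 2.000e-04 -9.000e-04 -1.000e+00]]
tool shift m [-0.4062 -0.4113  0.1111]$[0]: bad value
```

```bash
python3 -m creep '[{"x":0,"y":0,"z":0,"rx":0,"ry":0,"rz":-6.8,"grip":1},{"x":0,"y":0,"z":0,"rx":0,"ry":0,"rz":-6.8,"grip":1},{"x":0,"y":0,"z":0,"rx":0,"ry":0,"rz":-6.8,"grip":1}]'; python3 st.py -128 91 120
```

```text
clock: 0.55
position: [0.1482, 0.5554, 0.2311]
tcp_rot: [[-0.995, -0.1, -0.0], [-0.1, 0.995, -0.0], [0.0, -0.0, -1.0]]
ft_force: [-0.4, 0.8, -0.4]
opening: 0.511
clk 0.55 plate xy mm [-365.1  618.4] z 231.1 F(plate) [-0.28  0.84 -0.41] open 0.51
rot in plate
 [[-1.0e+00 -4.7e-03 -2.0e-04]
 [-4.7e-03  1.0e+00 -3.0e-04]
 [ 2.0e-04 -3.0e-04 -1.0e+00]]
tool shift m [-0.2347 -0.5285  0.1112]
```

```bash
python3 -m creep '[{"x":-0.017,"y":-0.038,"z":0.005,"rx":0,"ry":0,"rz":0,"grip":1},{"x":-0.017,"y":-0.038,"z":0.005,"rx":0,"ry":0,"rz":0,"grip":1},{"x":-0.017,"y":-0.038,"z":0.005,"rx":0,"ry":0,"rz":0,"grip":1},{"x":-0.017,"y":-0.038,"z":0.005,"rx":0,"ry":0,"rz":0,"grip":1},{"x":-0.017,"y":-0.038,"z":0.005,"rx":0,"ry":0,"rz":0,"grip":1},{"x":-0.017,"y":-0.038,"z":0.005,"rx":0,"ry":0,"rz":0,"grip":1},{"x":-0.017,"y":-0.038,"z":0.005,"rx":0,"ry":0,"rz":0,"grip":1},{"x":-0.017,"y":-0.038,"z":0.005,"rx":0,"ry":0,"rz":0,"grip":1},{"x":-0.017,"y":-0.038,"z":0.005,"rx":0,"ry":0,"rz":0,"grip":1},{"x":-0.017,"y":-0.038,"z":0.005,"rx":0,"ry":0,"rz":0,"grip":1}]'; python3 st.py -128 91 80
```

```text
clock: 1.55
position: [0.3542, 0.1919, 0.1813]
tcp_rot: [[-0.995, -0.095, 0.001], [-0.095, 0.995, 0.0], [-0.001, 0.0, -1.0]]
ft_force: [0.9, -0.4, 1.0]
opening: -0.002
clk 1.55 plate xy mm [-194.7  236.9] z 181.3 F(plate) [ 0.85 -0.44  0.98] open -0.0
rot in plate
 [[-1.e+00  1.e-04  8.e-04]
 [ 1.e-04  1.e+00  1.e-04]
 [-8.e-04  1.e-04 -1.e+00]]
tool shift m [-0.0667 -0.1459  0.1013]
```

```bash
python3 -m creep '[{"x":-0.016,"y":-0.034,"z":0.024,"rx":0,"ry":0,"rz":0,"grip":1},{"x":-0.016,"y":-0.034,"z":0.024,"rx":0,"ry":0,"rz":0,"grip":1},{"x":-0.016,"y":-0.034,"z":0.024,"rx":0,"ry":0,"rz":0,"grip":1},{"x":-0.016,"y":-0.034,"z":0.024,"rx":0,"ry":0,"rz":0,"grip":1},{"x":0,"y":0,"z":0,"rx":0,"ry":-3,"rz":0,"grip":1},{"x":0,"y":0,"z":0,"rx":0,"ry":0,"rz":0,"grip":1}]'; python3 st.py -128 91 60
python3 - <<'E'
from h import *
for n in ("top","side"):
    c=arm.camera(n);im=c["img"][120:300,110:360,::-1];cv2.imwrite(f"pics/{n}1.png",cv2.resize(im,None,fx=3,fy=3,interpolation=cv2.INTER_CUBIC))
E
```

```text
clock: 2.15
position: [0.4287, 0.0635, 0.0836]
tcp_rot: [[-0.995, -0.093, 0.048], [-0.093, 0.996, 0.006], [-0.048, 0.001, -0.999]]
ft_force: [-0.3, 0.1, -0.5]
opening: 0.004
clk 2.15 plate xy mm [-132.8  102. ] z 83.6 F(plate) [-0.29  0.12 -0.48] open 0.0
rot in plate
 [[-0.9988  0.0024  0.0485]
 [ 0.0025  1.      0.001 ]
 [-0.0485  0.0011 -0.9988]]
tool shift m [-0.0037 -0.011   0.0238]
```

View pics/top1.png

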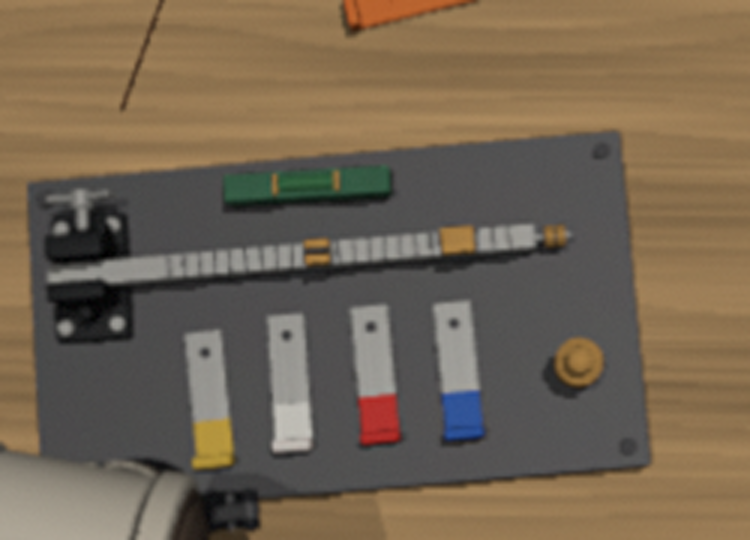

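View pics/side1.png

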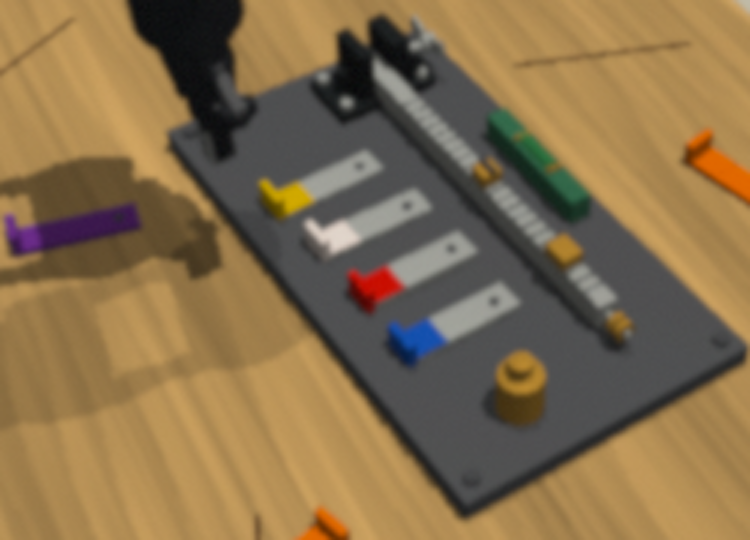

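```bash
python3 -m creep '[{"x":-0.002,"y":-0.006,"z":0.015,"rx":0,"ry":0,"rz":0,"grip":1},{"x":-0.001,"y":-0.006,"z":0.015,"rx":0,"ry":0,"rz":0,"grip":1},{"x":0.001,"y":0,"z":0.015,"rx":0,"ry":0,"rz":0,"grip":1},{"x":0.0,"y":0,"z":0.01,"rx":0,"ry":0,"rz":0,"grip":1},{"x":0.0,"y":0,"z":0.0,"rx":0,"ry":0,"rz":0,"grip":1}]'; python3 st.py -125 91 24
python3 - <<'E'
from h import *
for n in ("top","side"):
    c=arm.camera(n);im=c["img"][120:300,110:360,::-1];cv2.imwrite(f"pics/{n}2.png",cv2.resize(im,None,fx=3,fy=3,interpolation=cv2.INTER_CUBIC))
E
```

```text
clock: 2.75
position: [0.4357, 0.0533, 0.0301]
tcp_rot: [[-0.994, -0.096, 0.051], [-0.096, 0.995, 0.005], [-0.051, 0.0, -0.999]]
ft_force: [-0.2, 1.1, -0.8]
opening: 0.003
clk 2.75 plate xy mm [-126.8   91.1] z 30.1 F(plate) [-0.09  1.07 -0.76] open 0.0
rot in plate
 [[-9.987e-01 -9.000e-04  5.090e-02]
 [-9.000e-04  1.000e+00  4.000e-04]
 [-5.090e-02  3.000e-04 -9.987e-01]]
tool shift m [-0.0015 -0.0001  0.0061]
```

View pics/side2.png

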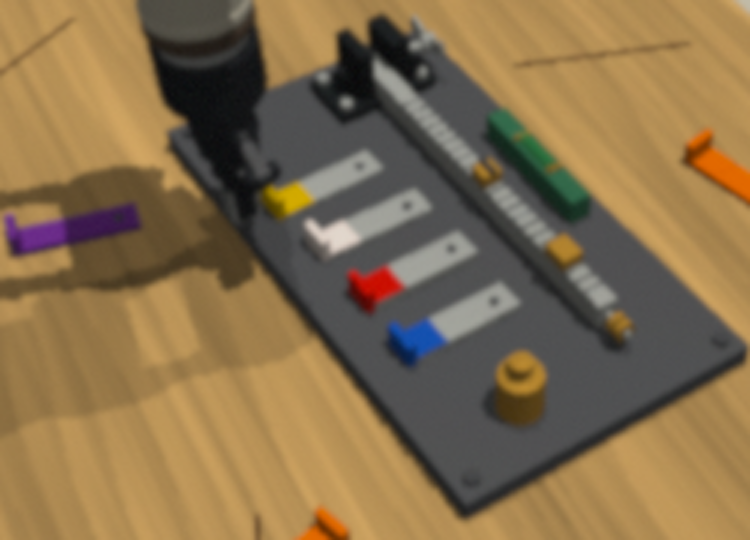

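View pics/top2.png

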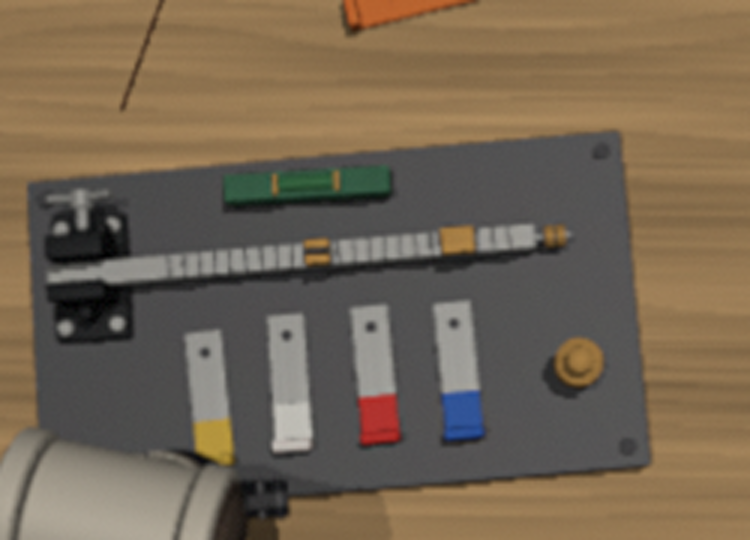

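```bash
cat >> h.py <<'E'
def proj(c,P):
    K,d=cal(c);V=np.array(c["view"]);q=np.atleast_2d(P)@V[:3,:3].T+V[:3,3]
    q=q*[1,-1,-1]
    return cv2.projectPoints(q.reshape(-1,1,3),np.zeros(3),np.zeros(3),K,d)[0].reshape(-1,2)
E
python3 - <<'E'
from h import *
s=arm.state();T=s["tcp_rot"];p=s["position"]
c=arm.camera("side");print((proj(c,[p,p+T@[-.011,0,0],p+T@[0,-.0145,0],p+T@[0,.0145,0]])-[110,120])*3)
d=np.load("plate.npz");R,t=d["R"],d["t"]
def w(x,y,z): return [*(R@[x,y]+t),z]
print("tab rear low mid, tab top rear L,R",(proj(c,[w(-.1055,.091,.02),w(-.1055,.105,.042),w(-.1055,.077,.042)])-[110,120])*3)
im=c["img"][150:220,160:240,::-1];cv2.imwrite("pics/s3.png",cv2.resize(im,None,fx=8,fy=8,interpolation=cv2.INTER_CUBIC))
E
```

```text
[[243.45817197 213.86423144]
 [256.20018573 207.65564685]
 [252.57980649 225.13715091]
 [234.45968997 202.74456708]]
tab rear low mid, tab top rear L,R [[268.33770831 213.63801089]
 [256.60915098 182.47230043]
 [274.37355152 203.83198236]]
```

View pics/s3.png

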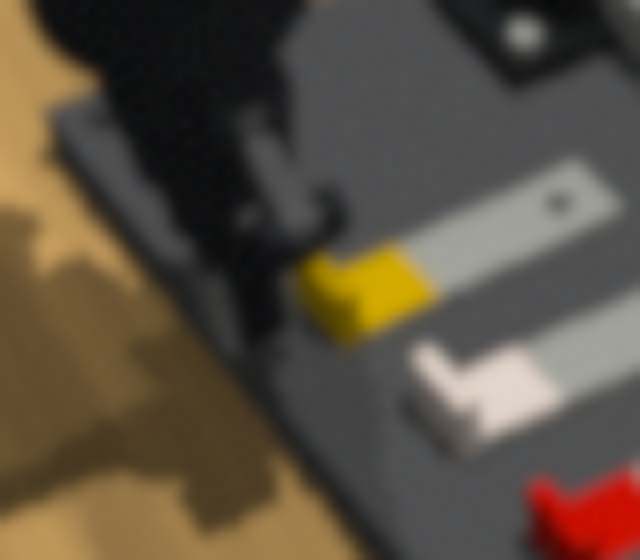

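```bash
python3 -m creep '[{"x":0,"y":0,"z":0.0055,"rx":0,"ry":0,"rz":0,"grip":1},{"x":-0.004,"y":0,"z":0.0002,"rx":0,"ry":0,"rz":0,"grip":1},{"x":-0.004,"y":0,"z":0.0002,"rx":0,"ry":0,"rz":0,"grip":1},{"x":-0.004,"y":0,"z":0.0002,"rx":0,"ry":0,"rz":0,"grip":1},{"x":-0.004,"y":0,"z":0.0002,"rx":0,"ry":0,"rz":0,"grip":1},{"x":-0.004,"y":0,"z":0.0002,"rx":0,"ry":0,"rz":0,"grip":1}]'; python3 st.py -80 91 24
python3 - <<'E'
from h import *
for n in ("top","side"):
    c=arm.camera(n);im=c["img"][160:280,120:320,::-1];cv2.imwrite(f"pics/{n}4.png",cv2.resize(im,None,fx=4,fy=4,interpolation=cv2.INTER_CUBIC))
E
```

```text
clock: 3.5
position: [0.4568, 0.0546, 0.0251]
tcp_rot: [[-0.994, -0.095, 0.052], [-0.095, 0.995, 0.005], [-0.052, 0.0, -0.999]]
ft_force: [-1.0, -0.1, 0.4]
opening: 0.0
clk 3.5 plate xy mm [-105.6   90.4] z 25.1 F(plate) [-1.03  0.03  0.4 ] open 0.0
rot in plate
 [[-9.986e-01  2.000e-04  5.210e-02]
 [ 2.000e-04  1.000e+00  0.000e+00]
 [-5.210e-02  0.000e+00 -9.986e-01]]
tool shift m [-0.0256  0.0006  0.0024]
```

View pics/top4.png

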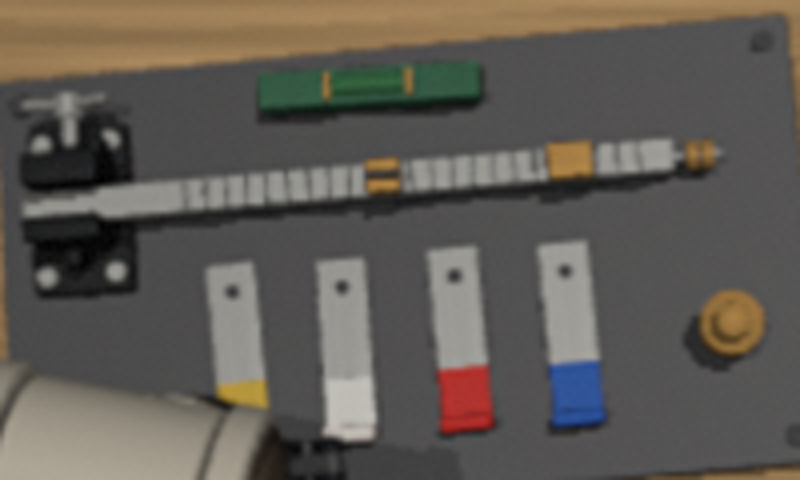

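```bash
cat > nose.py <<'E'
from h import *
import sys
d=np.load("plate.npz");R,t=d["R"],d["t"]
TK=dict(yellow=3,white=5,blue=7,red=9)
Y=dict(yellow=94,white=33.5,red=-27,blue=-87)
def prof(c,name,y,xs):
    z=.02+TK[name]/1e3
    P=np.array([[*(R@[x/1e3,y/1e3]+t),z] for x in xs]);uv=proj(c,P).astype(np.float32)
    g=cv2.cvtColor(c["img"],cv2.COLOR_RGB2GRAY)
    return cv2.remap(g,uv[:,0].copy(),uv[:,1].copy(),cv2.INTER_LINEAR).ravel()
def nose(c,name,xmax=28):
    xs=np.arange(-70,xmax,.5);o=[]
    for dy in (-6,-3,0,3,6):
        g=prof(c,name,Y[name]+dy,xs).astype(float)
        b=np.where(g>115)[0]
        o.append(xs[b[-1]] if len(b) else np.nan)
    return o
if __name__=="__main__":
    c=arm.camera("top")
    for n in TK: 
        o=nose(c,n,float(sys.argv[1]) if len(sys.argv)>1 else 22); print(n,"nose plate x",o,"to beam",30-np.median(o))
E
python3 nose.py
```

```text
yellow nose plate x [np.float64(4.0), np.float64(4.0), np.float64(4.0), np.float64(4.0), np.float64(4.0)] to beam 26.0
white nose plate x [np.float64(0.5), np.float64(0.5), np.float64(1.0), np.float64(1.0), np.float64(1.0)] to beam 29.0
blue nose plate x [np.float64(0.0), np.float64(0.0), np.float64(-0.5), np.float64(-0.5), np.float64(-0.5)] to beam 30.5
red nose plate x [np.float64(1.5), np.float64(1.5), np.float64(2.0), np.float64(1.5), np.float64(1.5)] to beam 28.5
```

```bash
python3 -m creep '[{"x":-0.005,"y":0,"z":0.0003,"rx":0,"ry":0,"rz":0,"grip":1},{"x":-0.005,"y":0,"z":0.0003,"rx":0,"ry":0,"rz":0,"grip":1},{"x":-0.005,"y":0,"z":0.0003,"rx":0,"ry":0,"rz":0,"grip":1},{"x":-0.003,"y":0,"z":0.0002,"rx":0,"ry":0,"rz":0,"grip":1},{"x":0,"y":0,"z":0,"rx":0,"ry":0,"rz":0,"grip":1}]'; python3 st.py -80 91 24;python3 nose.py
```

```text
clock: 4.15
position: [0.4751, 0.0563, 0.025]
tcp_rot: [[-0.994, -0.095, 0.053], [-0.095, 0.995, 0.005], [-0.053, -0.0, -0.999]]
ft_force: [-0.3, -0.8, 0.5]
opening: -0.003
clk 4.15 plate xy mm [-87.3  90.3] z 25.0 F(plate) [-0.34 -0.76  0.51] open -0.0
rot in plate
 [[-9.986e-01  1.000e-04  5.290e-02]
 [ 1.000e-04  1.000e+00 -1.000e-04]
 [-5.290e-02 -1.000e-04 -9.986e-01]]
tool shift m [-0.0073  0.0007  0.0014]
yellow nose plate x [np.float64(21.5), np.float64(21.5), np.float64(21.5), np.float64(21.5), np.float64(21.5)] to beam 8.5
white nose plate x [np.float64(0.5), np.float64(0.5), np.float64(1.0), np.float64(1.0), np.float64(1.0)] to beam 29.0
blue nose plate x [np.float64(0.0), np.float64(-0.5), np.float64(-0.5), np.float64(-0.5), np.float64(-0.5)] to beam 30.5
red nose plate x [np.float64(1.5), np.float64(1.5), np.float64(1.5), np.float64(1.5), np.float64(1.5)] to beam 28.5
```

```bash
python3 -m creep '[{"x":-0.0015,"y":0,"z":0.0001,"rx":0,"ry":0,"rz":0,"grip":1},{"x":-0.0015,"y":0,"z":0.0001,"rx":0,"ry":0,"rz":0,"grip":1},{"x":-0.0015,"y":0,"z":0.0001,"rx":0,"ry":0,"rz":0,"grip":1}]'; python3 st.py -80 91 24
```

```text
clock: 4.5
position: [0.4789, 0.0567, 0.0248]
tcp_rot: [[-0.994, -0.095, 0.052], [-0.095, 0.995, 0.005], [-0.052, -0.0, -0.999]]
ft_force: [-0.7, 0.6, -0.5]
opening: -0.003
clk 4.5 plate xy mm [-83.5  90.4] z 24.8 F(plate) [-0.63  0.63 -0.54] open -0.0
rot in plate
 [[-9.986e-01  2.000e-04  5.210e-02]
 [ 2.000e-04  1.000e+00 -0.000e+00]
 [-5.210e-02 -0.000e+00 -9.986e-01]]
tool shift m [-0.0035  0.0006  0.0009]
```

```bash
python3 -m creep '[{"x":-0.002,"y":0,"z":0.0001,"rx":0,"ry":0,"rz":0,"grip":1},{"x":-0.002,"y":0,"z":0.0001,"rx":0,"ry":0,"rz":0,"grip":1},{"x":-0.002,"y":0,"z":0.0001,"rx":0,"ry":0,"rz":0,"grip":1},{"x":-0.002,"y":0,"z":0.0001,"rx":0,"ry":0,"rz":0,"grip":1}]'; python3 st.py -58 91 24
```

```text
clock: 4.9
position: [0.4871, 0.0575, 0.0248]
tcp_rot: [[-0.994, -0.095, 0.052], [-0.095, 0.995, 0.005], [-0.052, -0.0, -0.999]]
ft_force: [-0.2, 0.8, -0.3]
opening: -0.0
clk 4.9 plate xy mm [-75.3  90.4] z 24.8 F(plate) [-0.14  0.8  -0.29] open -0.0
rot in plate
 [[-9.986e-01  2.000e-04  5.230e-02]
 [ 2.000e-04  1.000e+00 -0.000e+00]
 [-5.230e-02 -0.000e+00 -9.986e-01]]
tool shift m [-0.0172  0.0006  0.0017]
```

```bash
python3 -m creep '[{"x":-0.003,"y":0,"z":0.0001,"rx":0,"ry":0,"rz":0,"grip":1},{"x":-0.003,"y":0,"z":0.0001,"rx":0,"ry":0,"rz":0,"grip":1},{"x":-0.003,"y":0,"z":0.0001,"rx":0,"ry":0,"rz":0,"grip":1},{"x":-0.003,"y":0,"z":0.0001,"rx":0,"ry":0,"rz":0,"grip":1},{"x":-0.003,"y":0,"z":0.0001,"rx":0,"ry":0,"rz":0,"grip":1},{"x":-0.002,"y":0,"z":0.0001,"rx":0,"ry":0,"rz":0,"grip":1},{"x":0,"y":0,"z":0,"rx":0,"ry":0,"rz":0,"grip":1}]'; python3 st.py -58 91 24
python3 - <<'E'
from h import *
for n in ("top","side"):
    c=arm.camera(n);im=c["img"][140:260,120:320,::-1];cv2.imwrite(f"pics/{n}5.png",cv2.resize(im,None,fx=4,fy=4,interpolation=cv2.INTER_CUBIC))
E
```

```text
clock: 5.6
position: [0.5042, 0.0591, 0.0252]
tcp_rot: [[-0.994, -0.095, 0.053], [-0.095, 0.995, 0.005], [-0.053, -0.0, -0.999]]
ft_force: [1.1, -0.3, -0.4]
opening: 0.004
clk 5.6 plate xy mm [-58.   90.4] z 25.2 F(plate) [ 1.06 -0.44 -0.37] open 0.0
rot in plate
 [[-9.986e-01  2.000e-04  5.280e-02]
 [ 2.000e-04  1.000e+00 -1.000e-04]
 [-5.280e-02 -0.000e+00 -9.986e-01]]
tool shift m [0.     0.0006 0.0012]
```

View pics/top5.png

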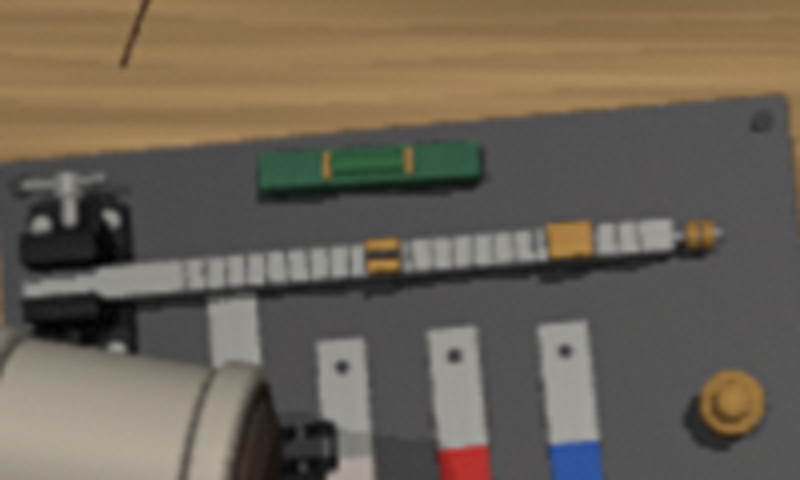

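View pics/side5.png

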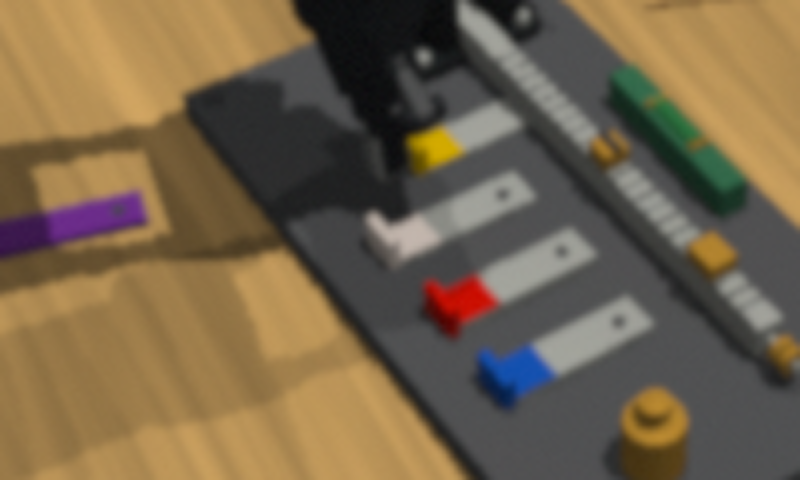

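```bash
python3 -m creep '[{"x":-0.003,"y":0,"z":0.0001,"rx":0,"ry":0,"rz":0,"grip":1},{"x":-0.003,"y":0,"z":0.0001,"rx":0,"ry":0,"rz":0,"grip":1},{"x":0,"y":0,"z":0,"rx":0,"ry":0,"rz":0,"grip":1}]'; python3 st.py -100 91 70
python3 - <<'E'
from h import *
for n in ("top",):
    c=arm.camera(n);im=c["img"][180:240,120:220,::-1];cv2.imwrite(f"pics/{n}6.png",cv2.resize(im,None,fx=8,fy=8,interpolation=cv2.INTER_CUBIC))
E
```

```text
clock: 6.0
position: [0.5104, 0.0596, 0.0254]
tcp_rot: [[-0.994, -0.095, 0.053], [-0.095, 0.995, 0.005], [-0.053, -0.0, -0.999]]
ft_force: [-0.1, 1.3, -0.6]
opening: -0.003
clk 6.0 plate xy mm [-51.9  90.3] z 25.4 F(plate) [-0.02  1.27 -0.58] open -0.0
rot in plate
 [[-9.986e-01  2.000e-04  5.300e-02]
 [ 2.000e-04  1.000e+00 -2.000e-04]
 [-5.300e-02 -1.000e-04 -9.986e-01]]
tool shift m [ 0.0457  0.0006 -0.0471]
```

View pics/top6.png

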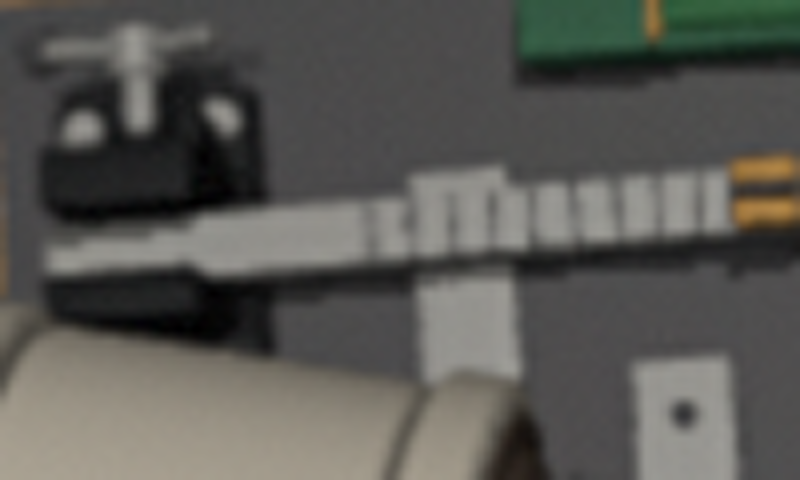

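```bash
python3 -m creep '[{"x":0.003,"y":0,"z":0,"rx":0,"ry":0,"rz":0,"grip":1},{"x":-0.001,"y":0.002,"z":-0.018,"rx":0,"ry":0,"rz":0,"grip":1},{"x":-0.001,"y":0,"z":-0.018,"rx":0,"ry":0,"rz":0,"grip":1},{"x":-0.013,"y":0,"z":0.0007,"rx":0,"ry":0,"rz":0,"grip":1},{"x":-0.014,"y":0,"z":0.0007,"rx":0,"ry":0,"rz":0,"grip":1},{"x":-0.014,"y":0,"z":0.0007,"rx":0,"ry":0,"rz":0,"grip":1},{"x":0,"y":0,"z":0,"rx":0,"ry":0,"rz":0,"grip":1}]'; python3 st.py -12 93 27
```

```text
clock: 6.75
position: [0.5489, 0.0652, 0.0616]
tcp_rot: [[-0.994, -0.095, 0.054], [-0.095, 0.995, 0.005], [-0.054, -0.0, -0.999]]
ft_force: [0.3, -0.5, 0.2]
opening: -0.002
clk 6.75 plate xy mm [-13.   92.2] z 61.6 F(plate) [ 0.21 -0.48  0.22] open -0.0
rot in plate
 [[-9.985e-01  2.000e-04  5.390e-02]
 [ 2.000e-04  1.000e+00 -3.000e-04]
 [-5.390e-02 -3.000e-04 -9.985e-01]]
tool shift m [0.0008 0.0008 0.0346]
```

```bash
python3 -m creep '[{"x":0.0005,"y":0,"z":0.017,"rx":0,"ry":0,"rz":0,"grip":1},{"x":0.0005,"y":0,"z":0.016,"rx":0,"ry":0,"rz":0,"grip":1},{"x":0,"y":0,"z":0,"rx":0,"ry":0,"rz":0,"grip":1},{"x":0.004,"y":0,"z":-0.0002,"rx":0,"ry":0,"rz":0,"grip":1},{"x":0.004,"y":0,"z":-0.0002,"rx":0,"ry":0,"rz":0,"grip":1},{"x":0.004,"y":0,"z":-0.0002,"rx":0,"ry":0,"rz":0,"grip":1},{"x":0.004,"y":0,"z":-0.0002,"rx":0,"ry":0,"rz":0,"grip":1}]'; python3 st.py -78 93 27
```

```text
clock: 7.45
position: [0.5327, 0.0638, 0.029]
tcp_rot: [[-0.994, -0.095, 0.054], [-0.095, 0.995, 0.005], [-0.054, -0.0, -0.999]]
ft_force: [1.7, 0.8, 0.5]
opening: 0.005
clk 7.45 plate xy mm [-29.2  92.3] z 29.0 F(plate) [1.75 0.62 0.54] open 0.01
rot in plate
 [[-9.985e-01  3.000e-04  5.420e-02]
 [ 2.000e-04  1.000e+00 -3.000e-04]
 [-5.420e-02 -3.000e-04 -9.985e-01]]
tool shift m [ 0.0488  0.0007 -0.0006]
```

```bash
python3 -m creep '[{"x":0.005,"y":0,"z":-0.0003,"rx":0,"ry":0,"rz":0,"grip":1},{"x":0.005,"y":0,"z":-0.0003,"rx":0,"ry":0,"rz":0,"grip":1},{"x":0.005,"y":0,"z":-0.0003,"rx":0,"ry":0,"rz":0,"grip":1},{"x":0.005,"y":0,"z":-0.0003,"rx":0,"ry":0,"rz":0,"grip":1},{"x":0.005,"y":0,"z":-0.0003,"rx":0,"ry":0,"rz":0,"grip":1},{"x":0.005,"y":0,"z":-0.0003,"rx":0,"ry":0,"rz":0,"grip":1},{"x":0.005,"y":0,"z":-0.0003,"rx":0,"ry":0,"rz":0,"grip":1},{"x":0.005,"y":0,"z":-0.0003,"rx":0,"ry":0,"rz":0,"grip":1},{"x":0.005,"y":0,"z":-0.0003,"rx":0,"ry":0,"rz":0,"grip":1},{"x":0.002,"y":0,"z":-0.0001,"rx":0,"ry":0,"rz":0,"grip":1}]'; python3 st.py -78 93 27
python3 nose.py; python3 - <<'E'
from h import *
for n in ("top",):
    c=arm.camera(n);im=c["img"][160:280,120:320,::-1];cv2.imwrite(f"pics/{n}7.png",cv2.resize(im,None,fx=4,fy=4,interpolation=cv2.INTER_CUBIC))
E
```

```text
clock: 8.45
position: [0.4848, 0.0594, 0.0283]
tcp_rot: [[-0.994, -0.095, 0.051], [-0.095, 0.995, 0.005], [-0.052, 0.0, -0.999]]
ft_force: [1.4, 0.3, -0.3]
opening: -0.001
clk 8.45 plate xy mm [-77.4  92.5] z 28.3 F(plate) [ 1.41  0.15 -0.29] open -0.0
rot in plate
 [[-9.987e-01  3.000e-04  5.170e-02]
 [ 3.000e-04  1.000e+00  1.000e-04]
 [-5.170e-02  1.000e-04 -9.987e-01]]
tool shift m [0.0007 0.0005 0.0013]
yellow nose plate x [np.float64(1.0), np.float64(1.5), np.float64(1.0), np.float64(1.0), np.float64(1.0)] to beam 29.0
white nose plate x [np.float64(0.5), np.float64(0.5), np.float64(1.0), np.float64(1.0), np.float64(1.0)] to beam 29.0
blue nose plate x [np.float64(0.0), np.float64(-0.5), np.float64(-0.5), np.float64(-0.5), np.float64(-0.5)] to beam 30.5
red nose plate x [np.float64(1.5), np.float64(1.5), np.float64(1.5), np.float64(1.5), np.float64(1.5)] to beam 28.5
```

View pics/top7.png

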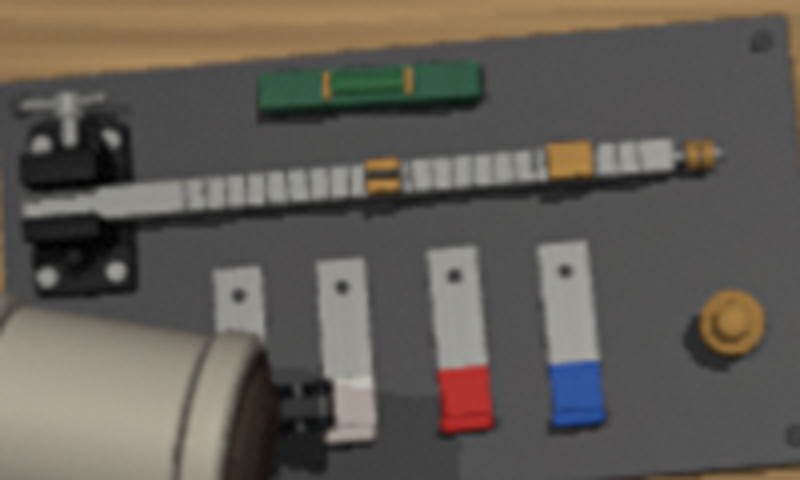

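```bash
python3 -m creep '[{"x":-0.003,"y":0,"z":0,"rx":0,"ry":0,"rz":0,"grip":1},{"x":-0.001,"y":0,"z":-0.018,"rx":0,"ry":0,"rz":0,"grip":1},{"x":-0.001,"y":0,"z":-0.018,"rx":0,"ry":0,"rz":0,"grip":1},{"x":0.0155,"y":-0.0195,"z":-0.0008,"rx":0,"ry":0,"rz":0,"grip":1},{"x":0.0155,"y":-0.0195,"z":-0.0008,"rx":0,"ry":0,"rz":0,"grip":1},{"x":0.0155,"y":-0.0195,"z":-0.0008,"rx":0,"ry":0,"rz":0,"grip":1},{"x":0,"y":0,"z":0,"rx":0,"ry":0,"rz":0,"grip":1}]'; python3 st.py -119 33.5 25
```

```text
clock: 9.25
position: [0.4469, -0.0044, 0.0644]
tcp_rot: [[-0.994, -0.093, 0.051], [-0.093, 0.996, 0.005], [-0.051, -0.0, -0.999]]
ft_force: [0.5, 0.6, -1.2]
opening: 0.0
clk 9.25 plate xy mm [-121.2   32.6] z 64.4 F(plate) [ 0.6   0.56 -1.2 ] open 0.0
rot in plate
 [[-9.987e-01  2.600e-03  5.130e-02]
 [ 2.600e-03  1.000e+00 -3.000e-04]
 [-5.130e-02 -1.000e-04 -9.987e-01]]
tool shift m [-0.0002  0.0009  0.0395]
```

```bash
python3 -m creep '[{"x":0,"y":0.0009,"z":0.019,"rx":0,"ry":0,"rz":0,"grip":1},{"x":0,"y":0,"z":0.0205,"rx":0,"ry":0,"rz":0,"grip":1},{"x":0,"y":0,"z":0,"rx":0,"ry":0,"rz":0,"grip":1},{"x":-0.005,"y":0,"z":0.0003,"rx":0,"ry":0,"rz":0,"grip":1},{"x":-0.005,"y":0,"z":0.0003,"rx":0,"ry":0,"rz":0,"grip":1},{"x":-0.005,"y":0,"z":0.0003,"rx":0,"ry":0,"rz":0,"grip":1},{"x":-0.005,"y":0,"z":0.0003,"rx":0,"ry":0,"rz":0,"grip":1},{"x":-0.005,"y":0,"z":0.0003,"rx":0,"ry":0,"rz":0,"grip":1},{"x":-0.004,"y":0,"z":0.0002,"rx":0,"ry":0,"rz":0,"grip":1},{"x":0,"y":0,"z":0,"rx":0,"ry":0,"rz":0,"grip":1}]'; python3 st.py -80 33.5 25; python3 nose.py
```

```text
clock: 10.25
position: [0.4796, 0.0008, 0.0253]
tcp_rot: [[-0.994, -0.095, 0.053], [-0.095, 0.995, 0.005], [-0.053, -0.0, -0.999]]
ft_force: [0.1, -0.1, 0.3]
opening: 0.002
clk 10.25 plate xy mm [-88.1  34.7] z 25.3 F(plate) [ 0.11 -0.12  0.29] open 0.0
rot in plate
 [[-9.986e-01  2.000e-04  5.340e-02]
 [ 2.000e-04  1.000e+00 -3.000e-04]
 [-5.340e-02 -3.000e-04 -9.986e-01]]
tool shift m [-0.0081 -0.0012  0.0007]
yellow nose plate x [np.float64(1.0), np.float64(1.0), np.float64(1.0), np.float64(0.5), np.float64(0.5)] to beam 29.0
white nose plate x [np.float64(21.5), np.float64(21.5), np.float64(21.5), np.float64(21.5), np.float64(21.5)] to beam 8.5
blue nose plate x [np.float64(0.0), np.float64(-0.5), np.float64(-0.5), np.float64(-0.5), np.float64(-0.5)] to beam 30.5
red nose plate x [np.float64(1.5), np.float64(1.5), np.float64(1.5), np.float64(1.5), np.float64(1.5)] to beam 28.5
```

```bash
python3 -m creep '[{"x":-0.002,"y":0,"z":0.0001,"rx":0,"ry":0,"rz":0,"grip":1},{"x":-0.002,"y":0,"z":0.0001,"rx":0,"ry":0,"rz":0,"grip":1},{"x":-0.001,"y":0,"z":0.0001,"rx":0,"ry":0,"rz":0,"grip":1},{"x":-0.001,"y":0,"z":0,"rx":0,"ry":0,"rz":0,"grip":1}]'
```

```text
clock: 10.7
position: [0.4847, 0.0014, 0.025]
tcp_rot: [[-0.994, -0.095, 0.052], [-0.095, 0.995, 0.005], [-0.052, 0.0, -0.999]]
ft_force: [-0.3, 1.1, -0.4]
opening: 0.002
```

```bash
python3 -m creep '[{"x":-0.001,"y":0,"z":0,"rx":0,"ry":0,"rz":0,"grip":1},{"x":-0.001,"y":0,"z":0,"rx":0,"ry":0,"rz":0,"grip":1}]'
```

```text
clock: 10.9
position: [0.4867, 0.0016, 0.0251]
tcp_rot: [[-0.994, -0.095, 0.052], [-0.095, 0.995, 0.005], [-0.052, 0.0, -0.999]]
ft_force: [-1.1, -0.5, -1.1]
opening: 0.001
```

```bash
python3 st.py -80 33.5 25;python3 nose.py 29
```

```text
clk 10.9 plate xy mm [-81.   34.8] z 25.1 F(plate) [-1.18 -0.34 -1.08] open 0.0
rot in plate
 [[-9.986e-01  3.000e-04  5.220e-02]
 [ 3.000e-04  1.000e+00  0.000e+00]
 [-5.220e-02  0.000e+00 -9.986e-01]]
tool shift m [-0.0009 -0.0013  0.0001]
yellow nose plate x [np.float64(1.0), np.float64(1.0), np.float64(1.0), np.float64(0.5), np.float64(0.5)] to beam 29.0
white nose plate x [np.float64(28.0), np.float64(27.0), np.float64(26.5), np.float64(27.0), np.float64(27.0)] to beam 3.0
blue nose plate x [np.float64(0.0), np.float64(-0.5), np.float64(-0.5), np.float64(-0.5), np.float64(-0.5)] to beam 30.5
red nose plate x [np.float64(1.5), np.float64(1.5), np.float64(1.5), np.float64(1.5), np.float64(1.5)] to beam 28.5
```

```bash
python3 -m creep '[{"x":-0.001,"y":0,"z":0,"rx":0,"ry":0,"rz":0,"grip":1},{"x":-0.001,"y":0,"z":0,"rx":0,"ry":0,"rz":0,"grip":1}]'|grep -E "pos|force"
```

```text
position: [0.4887, 0.0018, 0.0252]
ft_force: [-0.1, -0.2, 0.2]
```

```bash
python3 -m creep '[{"x":-0.001,"y":0,"z":0.0001,"rx":0,"ry":0,"rz":0,"grip":1},{"x":-0.001,"y":0,"z":0,"rx":0,"ry":0,"rz":0,"grip":1}]'|grep -E "pos|force"
```

```text
position: [0.4907, 0.002, 0.0252]
ft_force: [0.3, -0.6, 0.2]
```

```bash
python3 -m creep '[{"x":-0.001,"y":0,"z":0.0001,"rx":0,"ry":0,"rz":0,"grip":1},{"x":-0.001,"y":0,"z":0,"rx":0,"ry":0,"rz":0,"grip":1}]'|grep -E "pos|force"
```

```text
position: [0.4927, 0.0022, 0.0253]
ft_force: [-0.8, 0.1, 0.1]
```

```bash
python3 -m creep '[{"x":-0.001,"y":0,"z":0.0001,"rx":0,"ry":0,"rz":0,"grip":1},{"x":-0.001,"y":0,"z":0,"rx":0,"ry":0,"rz":0,"grip":1}]'|grep -E "pos|force"
```

```text
position: [0.4947, 0.0024, 0.0252]
ft_force: [-0.4, 0.0, -0.9]
```

```bash
python3 -m creep '[{"x":-0.001,"y":0,"z":0.0001,"rx":0,"ry":0,"rz":0,"grip":1},{"x":-0.001,"y":0,"z":0,"rx":0,"ry":0,"rz":0,"grip":1},{"x":0,"y":0,"z":0,"rx":0,"ry":0,"rz":0,"grip":1}]'|grep -E "pos|force"
python3 - <<'E'
from h import *
for n in ("top","side"):
    c=arm.camera(n);im=c["img"][140:260,150:300,::-1];cv2.imwrite(f"pics/{n}8.png",cv2.resize(im,None,fx=5,fy=5,interpolation=cv2.INTER_CUBIC))
E
```

```text
position: [0.4969, 0.0026, 0.0253]
ft_force: [0.6, -0.2, 0.8]
```

View pics/side8.png

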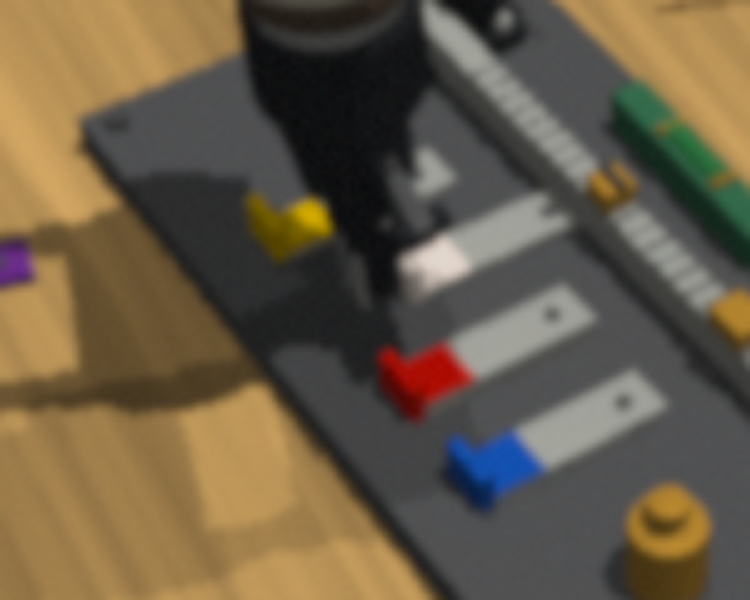

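View pics/top8.png

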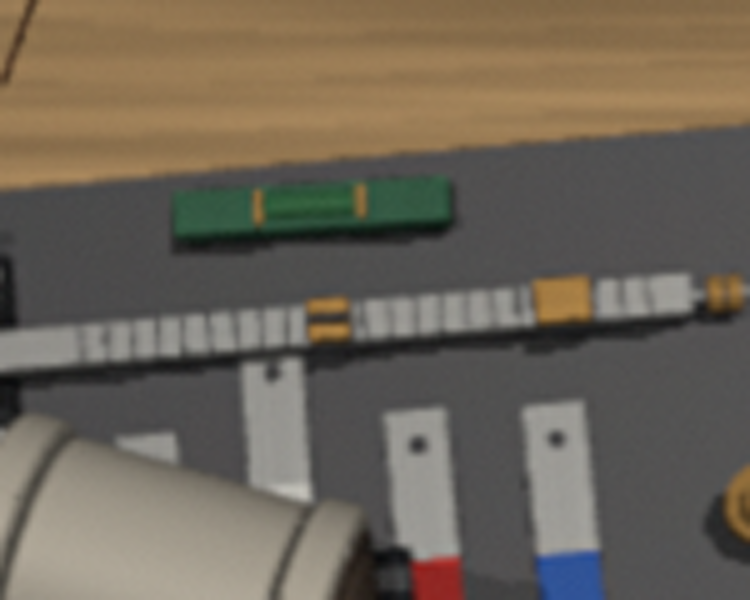

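```bash
python3 -m creep '[{"x":-0.003,"y":0,"z":0.0002,"rx":0,"ry":0,"rz":0,"grip":1},{"x":-0.003,"y":0,"z":0.0002,"rx":0,"ry":0,"rz":0,"grip":1},{"x":-0.003,"y":0,"z":0.0002,"rx":0,"ry":0,"rz":0,"grip":1},{"x":-0.003,"y":0,"z":0.0002,"rx":0,"ry":0,"rz":0,"grip":1},{"x":-0.003,"y":0,"z":0.0002,"rx":0,"ry":0,"rz":0,"grip":1},{"x":-0.003,"y":0,"z":0.0002,"rx":0,"ry":0,"rz":0,"grip":1},{"x":0,"y":0,"z":0,"rx":0,"ry":0,"rz":0,"grip":1}]'|grep force; python3 st.py -52 33.5 25
python3 - <<'E'
from h import *
for n in ("top",):
    c=arm.camera(n);im=c["img"][180:240,150:250,::-1];cv2.imwrite(f"pics/{n}9.png",cv2.resize(im,None,fx=7,fy=7,interpolation=cv2.INTER_CUBIC))
E
```

```text
ft_force: [-0.6, -1.0, 0.3]
clk 12.85 plate xy mm [-52.2  34.7] z 25.1 F(plate) [-0.65 -0.91  0.32] open -0.01
rot in plate
 [[-9.986e-01  2.000e-04  5.330e-02]
 [ 2.000e-04  1.000e+00 -2.000e-04]
 [-5.330e-02 -2.000e-04 -9.986e-01]]
tool shift m [-0.0002 -0.0012  0.0002]
```

View pics/top9.png

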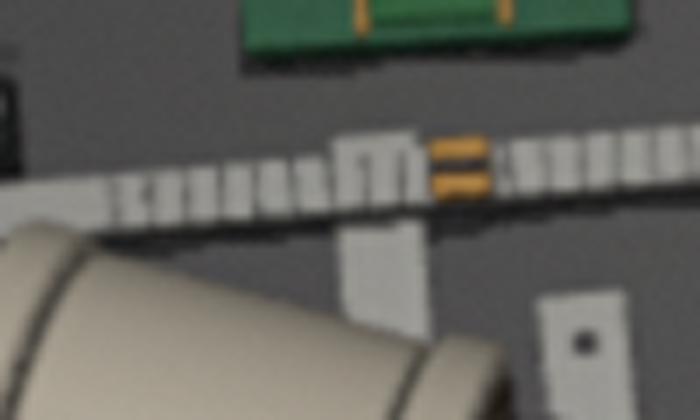

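```bash
python3 -m creep '[{"x":0.003,"y":0,"z":0,"rx":0,"ry":0,"rz":0,"grip":1},{"x":-0.001,"y":-0.001,"z":-0.018,"rx":0,"ry":0,"rz":0,"grip":1},{"x":-0.001,"y":0,"z":-0.018,"rx":0,"ry":0,"rz":0,"grip":1},{"x":-0.013,"y":0,"z":0.0007,"rx":0,"ry":0,"rz":0,"grip":1},{"x":-0.014,"y":0,"z":0.0007,"rx":0,"ry":0,"rz":0,"grip":1},{"x":-0.014,"y":0,"z":0.0007,"rx":0,"ry":0,"rz":0,"grip":1},{"x":0,"y":0,"z":0,"rx":0,"ry":0,"rz":0,"grip":1}]'|grep force; python3 st.py -12 33.5 30
```

```text
ft_force: [-0.1, 0.2, -0.4]
clk 13.6 plate xy mm [-13.5  33.6] z 61.4 F(plate) [-0.09  0.21 -0.44] open -0.0
rot in plate
 [[-9.985e-01  0.000e+00  5.400e-02]
 [ 0.000e+00  1.000e+00 -5.000e-04]
 [-5.400e-02 -5.000e-04 -9.985e-01]]
tool shift m [ 0.0002 -0.      0.0314]
```

```bash
python3 -m creep '[{"x":0.0005,"y":0,"z":0.016,"rx":0,"ry":0,"rz":0,"grip":1},{"x":0.0005,"y":0,"z":0.0155,"rx":0,"ry":0,"rz":0,"grip":1},{"x":0,"y":0,"z":0,"rx":0,"ry":0,"rz":0,"grip":1},{"x":0.004,"y":0,"z":-0.0002,"rx":0,"ry":0,"rz":0,"grip":1},{"x":0.004,"y":0,"z":-0.0002,"rx":0,"ry":0,"rz":0,"grip":1},{"x":0.004,"y":0,"z":-0.0002,"rx":0,"ry":0,"rz":0,"grip":1},{"x":0.004,"y":0,"z":-0.0002,"rx":0,"ry":0,"rz":0,"grip":1}]'|grep -E "pos|force"; python3 st.py -78 33.5 30
```

```text
position: [0.5378, 0.0053, 0.0303]
ft_force: [1.9, -0.3, 0.8]
clk 14.3 plate xy mm [-29.8  33.6] z 30.3 F(plate) [ 1.86 -0.49  0.79] open -0.0
rot in plate
 [[-9.985e-01  3.000e-04  5.430e-02]
 [ 2.000e-04  1.000e+00 -6.000e-04]
 [-5.430e-02 -5.000e-04 -9.985e-01]]
tool shift m [ 0.0482 -0.0001 -0.0023]
```

```bash
python3 -m creep '[{"x":0.005,"y":0,"z":-0.0003,"rx":0,"ry":0,"rz":0,"grip":1},{"x":0.005,"y":0,"z":-0.0003,"rx":0,"ry":0,"rz":0,"grip":1},{"x":0.005,"y":0,"z":-0.0003,"rx":0,"ry":0,"rz":0,"grip":1},{"x":0.005,"y":0,"z":-0.0003,"rx":0,"ry":0,"rz":0,"grip":1},{"x":0.005,"y":0,"z":-0.0003,"rx":0,"ry":0,"rz":0,"grip":1},{"x":0.005,"y":0,"z":-0.0003,"rx":0,"ry":0,"rz":0,"grip":1},{"x":0.005,"y":0,"z":-0.0003,"rx":0,"ry":0,"rz":0,"grip":1},{"x":0.005,"y":0,"z":-0.0003,"rx":0,"ry":0,"rz":0,"grip":1},{"x":0.005,"y":0,"z":-0.0003,"rx":0,"ry":0,"rz":0,"grip":1},{"x":0.002,"y":0,"z":-0.0001,"rx":0,"ry":0,"rz":0,"grip":1}]'|grep force; python3 st.py -75 -87 70; python3 nose.py
```

```text
ft_force: [0.4, 0.2, 1.1]
clk 15.3 plate xy mm [-78.  34.] z 29.5 F(plate) [0.43 0.12 1.14] open 0.0
rot in plate
 [[-9.987e-01  3.000e-04  5.160e-02]
 [ 3.000e-04  1.000e+00  2.000e-04]
 [-5.160e-02  2.000e-04 -9.987e-01]]
tool shift m [-0.0051 -0.121  -0.0403]
yellow nose plate x [np.float64(1.0), np.float64(1.0), np.float64(1.0), np.float64(0.5), np.float64(0.5)] to beam 29.0
white nose plate x [np.float64(0.5), np.float64(0.5), np.float64(0.5), np.float64(1.0), np.float64(1.0)] to beam 29.5
blue nose plate x [np.float64(0.0), np.float64(-0.5), np.float64(-0.5), np.float64(-0.5), np.float64(-0.5)] to beam 30.5
red nose plate x [np.float64(1.5), np.float64(1.5), np.float64(1.5), np.float64(1.5), np.float64(1.5)] to beam 28.5
```

```bash
python3 -m creep '[{"x":-0.003,"y":0,"z":0,"rx":0,"ry":0,"rz":0,"grip":1},{"x":-0.001,"y":0,"z":-0.02,"rx":0,"ry":0,"rz":0,"grip":1},{"x":-0.001,"y":0,"z":-0.02,"rx":0,"ry":0,"rz":0,"grip":1},{"x":0.008,"y":-0.0203,"z":-0.0004,"rx":0,"ry":0,"rz":0,"grip":1},{"x":0.008,"y":-0.0203,"z":-0.0004,"rx":0,"ry":0,"rz":0,"grip":1},{"x":0.008,"y":-0.0203,"z":-0.0004,"rx":0,"ry":0,"rz":0,"grip":1},{"x":0.008,"y":-0.0203,"z":-0.0004,"rx":0,"ry":0,"rz":0,"grip":1},{"x":0.008,"y":-0.0203,"z":-0.0004,"rx":0,"ry":0,"rz":0,"grip":1},{"x":0.008,"y":-0.0203,"z":-0.0004,"rx":0,"ry":0,"rz":0,"grip":1},{"x":0,"y":0,"z":0,"rx":0,"ry":0,"rz":0,"grip":1}]'|grep force; python3 st.py -121 -88 25
```

```text
ft_force: [0.6, 0.6, -0.2]
clk 16.35 plate xy mm [-123.   -89.6] z 69.7 F(plate) [ 0.68  0.51 -0.24] open -0.0
rot in plate
 [[-9.987e-01  2.900e-03  5.150e-02]
 [ 2.900e-03  1.000e+00 -2.000e-04]
 [-5.150e-02 -1.000e-04 -9.987e-01]]
tool shift m [0.0003 0.0016 0.0447]
```

```bash
python3 -m creep '[{"x":0,"y":0,"z":0.015,"rx":0,"ry":0,"rz":0,"grip":1},{"x":0,"y":0,"z":0.015,"rx":0,"ry":0,"rz":0,"grip":1},{"x":0,"y":0,"z":0.0145,"rx":0,"ry":0,"rz":0,"grip":1},{"x":0,"y":0,"z":0,"rx":0,"ry":0,"rz":0,"grip":1}]'|grep force; python3 st.py -88 -88 25
python3 - <<'E'
from h import *
for n in ("side",):
    c=arm.camera(n);im=c["img"][160:280,180:330,::-1];cv2.imwrite(f"pics/{n}10.png",cv2.resize(im,None,fx=5,fy=5,interpolation=cv2.INTER_CUBIC))
E
```

```text
ft_force: [-0.8, 0.8, -0.4]
clk 16.75 plate xy mm [-121.6  -85.9] z 23.3 F(plate) [-0.69  0.83 -0.38] open 0.0
rot in plate
 [[-9.988e-01 -3.000e-04  4.810e-02]
 [-2.000e-04  1.000e+00  3.400e-03]
 [-4.810e-02  3.400e-03 -9.988e-01]]
tool shift m [-0.0336 -0.0021 -0.0001]
```

View pics/side10.png

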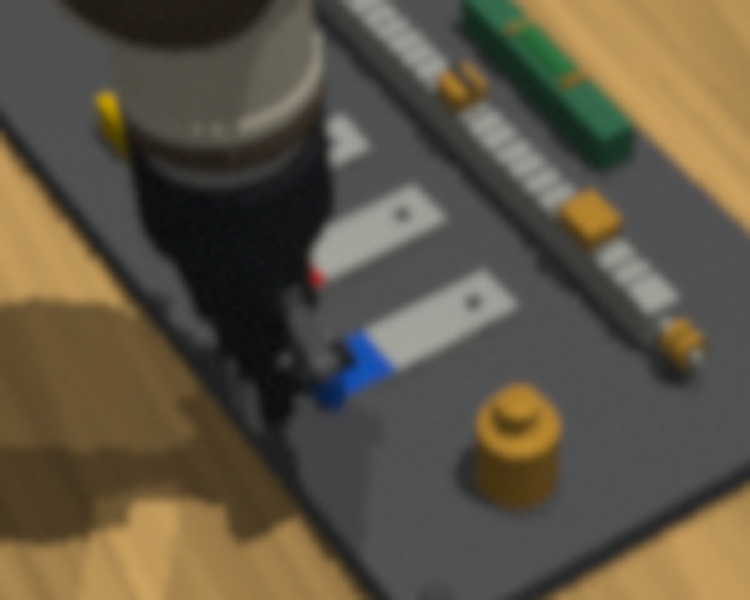

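```bash
python3 -m creep '[{"x":0,"y":-0.002,"z":-0.0012,"rx":0,"ry":0,"rz":0,"grip":1},{"x":-0.005,"y":0,"z":0.0002,"rx":0,"ry":0,"rz":0,"grip":1},{"x":-0.005,"y":0,"z":0.0002,"rx":0,"ry":0,"rz":0,"grip":1},{"x":-0.004,"y":0,"z":0.0002,"rx":0,"ry":0,"rz":0,"grip":1},{"x":-0.004,"y":0,"z":0.0002,"rx":0,"ry":0,"rz":0,"grip":1},{"x":-0.004,"y":0,"z":0.0002,"rx":0,"ry":0,"rz":0,"grip":1},{"x":-0.004,"y":0,"z":0.0002,"rx":0,"ry":0,"rz":0,"grip":1},{"x":-0.004,"y":0,"z":0.0002,"rx":0,"ry":0,"rz":0,"grip":1},{"x":-0.003,"y":0,"z":0.0001,"rx":0,"ry":0,"rz":0,"grip":1},{"x":0,"y":0,"z":0,"rx":0,"ry":0,"rz":0,"grip":1}]'|grep force; python3 st.py -81 -88 25; python3 nose.py 26
```

```text
ft_force: [0.0, 0.7, -0.3]
clk 17.8 plate xy mm [-86.5 -90. ] z 26.9 F(plate) [ 0.07  0.69 -0.3 ] open 0.0
rot in plate
 [[-9.986e-01  1.000e-04  5.310e-02]
 [ 1.000e-04  1.000e+00 -2.000e-04]
 [-5.310e-02 -2.000e-04 -9.986e-01]]
tool shift m [-0.0054  0.002   0.0022]
yellow nose plate x [np.float64(1.0), np.float64(1.0), np.float64(1.0), np.float64(0.5), np.float64(0.5)] to beam 29.0
white nose plate x [np.float64(0.5), np.float64(0.5), np.float64(0.5), np.float64(1.0), np.float64(0.5)] to beam 29.5
blue nose plate x [np.float64(22.5), np.float64(22.5), np.float64(22.5), np.float64(22.5), np.float64(22.5)] to beam 7.5
red nose plate x [np.float64(1.5), np.float64(1.5), np.float64(1.5), np.float64(1.5), np.float64(1.5)] to beam 28.5
```

```bash
python3 -m creep '[{"x":0.001,"y":0,"z":0.0021,"rx":0,"ry":0,"rz":0,"grip":1},{"x":-0.002,"y":0,"z":0.0001,"rx":0,"ry":0,"rz":0,"grip":1},{"x":-0.002,"y":0,"z":0.0001,"rx":0,"ry":0,"rz":0,"grip":1},{"x":-0.001,"y":0,"z":0.0001,"rx":0,"ry":0,"rz":0,"grip":1}]'|grep -E "pos|force"
```

```text
position: [0.4966, -0.1227, 0.0245]
ft_force: [-0.2, 0.8, -0.9]
```

```bash
python3 -m creep '[{"x":-0.001,"y":0,"z":0,"rx":0,"ry":0,"rz":0,"grip":1}]'|grep -E "pos|force"; python3 nose.py 29|grep blue;python3 st.py|head -1
```

```text
position: [0.4976, -0.1227, 0.0246]
ft_force: [-2.3, -0.2, -1.2]
blue nose plate x [np.float64(25.0), np.float64(25.0), np.float64(24.0), np.float64(23.5), np.float64(24.0)] to beam 6.0
clk 18.4 plate xy mm [-81.8 -90. ] z 24.7 F(plate) [-0.69 -0.31 -0.91] open -0.0
```

```bash
python3 -m creep '[{"x":-0.001,"y":0,"z":0,"rx":0,"ry":0,"rz":0,"grip":1}]'|grep -E "pos|force"; python3 st.py|head -1
```

```text
position: [0.4985, -0.1226, 0.0247]
ft_force: [-0.3, -0.5, -0.6]
clk 18.5 plate xy mm [-81.  -89.9] z 24.7 F(plate) [-0.3  -0.46 -0.6 ] open -0.0
```

```bash
python3 -m creep '[{"x":-0.001,"y":0,"z":0,"rx":0,"ry":0,"rz":0,"grip":1}]'|grep -E "pos|force"; python3 nose.py 29|grep blue; python3 st.py|head -1
```

```text
position: [0.4996, -0.1225, 0.0248]
ft_force: [0.4, 0.7, -0.2]
blue nose plate x [np.float64(25.0), np.float64(25.0), np.float64(24.0), np.float64(23.5), np.float64(24.0)] to beam 6.0
clk 18.65 plate xy mm [-79.8 -90. ] z 24.8 F(plate) [ 0.06  0.03 -0.63] open -0.0
```

```bash
python3 - <<'E'
from h import *
for n,(a,b,w,h_) in (("top",(190,220,100,75)),("side",(200,180,120,90))):
    c=arm.camera(n);im=c["img"][a-10:a+h_-10,b:b+w,::-1];cv2.imwrite(f"pics/{n}11.png",cv2.resize(im,None,fx=6,fy=6,interpolation=cv2.INTER_CUBIC))
E
```

```text
(no output)
```

View pics/top11.png

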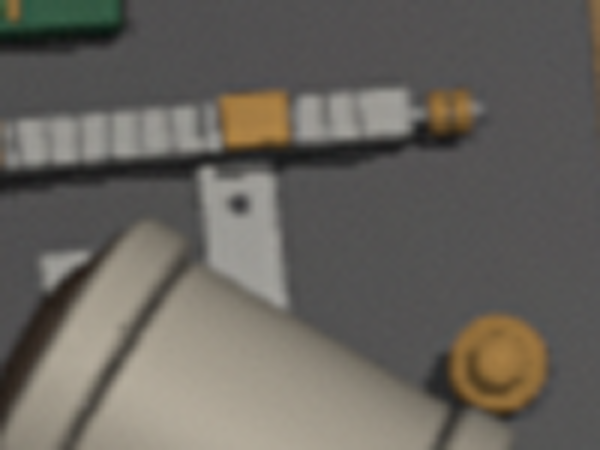

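View pics/side11.png

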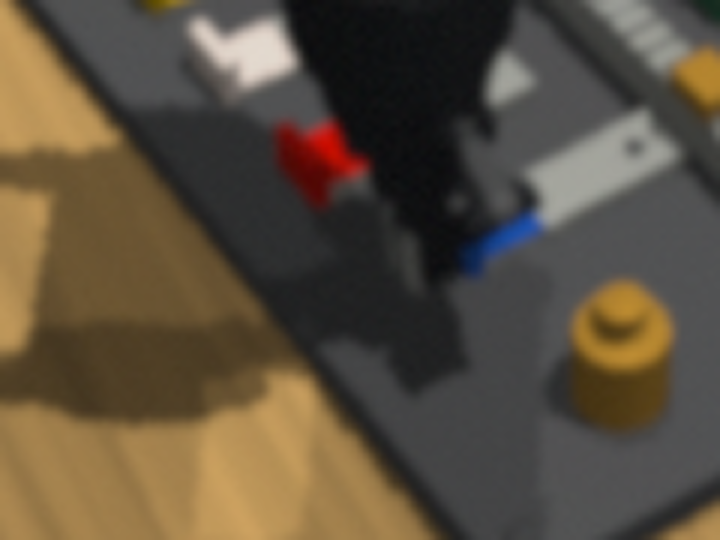

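```bash
python3 -m creep '[{"x":-0.001,"y":0,"z":0,"rx":0,"ry":0,"rz":0,"grip":1}]'|grep -E "pos|force"
```

```text
position: [0.5005, -0.1224, 0.0249]
ft_force: [-1.1, -0.1, 0.1]
```

```bash
python3 -m creep '[{"x":-0.001,"y":0,"z":0,"rx":0,"ry":0,"rz":0,"grip":1}]'|grep -E "pos|force"
```

```text
position: [0.5016, -0.1223, 0.0249]
ft_force: [-0.5, -0.5, -0.0]
```

```bash
python3 -m creep '[{"x":-0.001,"y":0,"z":0.0001,"rx":0,"ry":0,"rz":0,"grip":1}]'|grep -E "pos|force"
```

```text
position: [0.5022, -0.1222, 0.0247]
ft_force: [-4.7, -1.6, 3.1]
```

```bash
python3 -m creep '[{"x":-0.001,"y":0,"z":0,"rx":0,"ry":0,"rz":0,"grip":1}]'|grep -E "pos|force"
```

```text
position: [0.5024, -0.1221, 0.0247]
ft_force: [-8.4, -1.9, 5.1]
```

```bash
python3 st.py | head -1; python3 -m creep '[{"x":0.002,"y":0,"z":0,"rx":0,"ry":0,"rz":0,"grip":1},{"x":0.002,"y":0,"z":0,"rx":0,"ry":0,"rz":0,"grip":1}]'|grep -E "pos|force"
python3 st.py -13 -88 62;python3 - <<'E'
from h import *
for n,(a,b,w,h_) in (("top",(190,220,100,75)),("side",(200,180,120,90))):
    c=arm.camera(n);im=c["img"][a-10:a+h_-10,b:b+w,::-1];cv2.imwrite(f"pics/{n}12.png",cv2.resize(im,None,fx=6,fy=6,interpolation=cv2.INTER_CUBIC))
E
```

```text
clk 19.15 plate xy mm [-77.2 -89.8] z 24.7 F(plate) [-8.51 -1.05  5.09] open -0.0
position: [0.5, -0.1226, 0.0249]
ft_force: [-0.4, -0.4, -0.1]
clk 19.35 plate xy mm [-79.6 -90.1] z 24.9 F(plate) [-0.45 -0.38 -0.15] open -0.0
rot in plate
 [[-9.986e-01  4.000e-04  5.350e-02]
 [ 4.000e-04  1.000e+00 -4.000e-04]
 [-5.350e-02 -4.000e-04 -9.986e-01]]
tool shift m [-0.0685  0.0021 -0.0335]
```

View pics/top12.png

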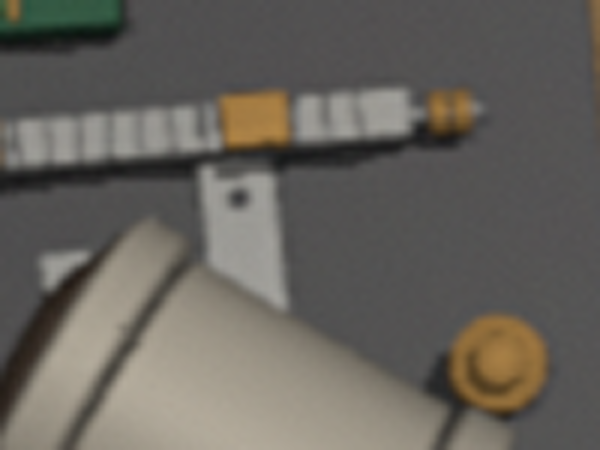

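View pics/side12.png

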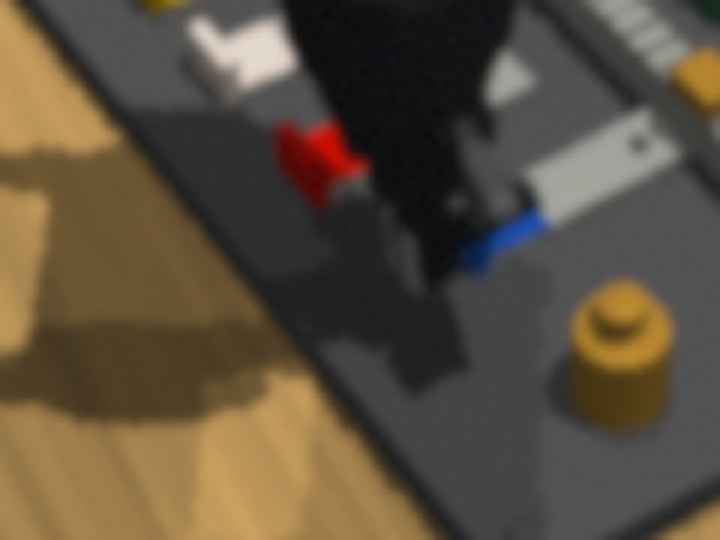

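```bash
python3 -m creep '[{"x":-0.001,"y":0.001,"z":-0.019,"rx":0,"ry":0,"rz":0,"grip":1},{"x":-0.001,"y":0.001,"z":-0.019,"rx":0,"ry":0,"rz":0,"grip":1},{"x":-0.013,"y":0,"z":0.0007,"rx":0,"ry":0,"rz":0,"grip":1},{"x":-0.013,"y":0,"z":0.0007,"rx":0,"ry":0,"rz":0,"grip":1},{"x":-0.013,"y":0,"z":0.0007,"rx":0,"ry":0,"rz":0,"grip":1},{"x":0,"y":0,"z":0,"rx":0,"ry":0,"rz":0,"grip":1}]'|grep force; python3 st.py -40 -88 31.5
```

```text
ft_force: [0.6, -0.3, -0.3]
clk 20.05 plate xy mm [-39.4 -88.3] z 63.2 F(plate) [ 0.61 -0.35 -0.27] open -0.0
rot in plate
 [[-9.985e-01 -3.000e-04  5.430e-02]
 [-4.000e-04  1.000e+00 -8.000e-04]
 [-5.430e-02 -9.000e-04 -9.985e-01]]
tool shift m [0.0023 0.0003 0.0316]
```

```bash
python3 -m creep '[{"x":0.001,"y":0,"z":0.016,"rx":0,"ry":0,"rz":0,"grip":1},{"x":0.0005,"y":0,"z":0.0155,"rx":0,"ry":0,"rz":0,"grip":1},{"x":0,"y":0,"z":0,"rx":0,"ry":0,"rz":0,"grip":1},{"x":0.004,"y":0,"z":-0.0002,"rx":0,"ry":0,"rz":0,"grip":1},{"x":0.004,"y":0,"z":-0.0002,"rx":0,"ry":0,"rz":0,"grip":1},{"x":0.004,"y":0,"z":-0.0002,"rx":0,"ry":0,"rz":0,"grip":1}]'|grep -E "pos|force"; python3 st.py -79 -88 31
```

```text
position: [0.5267, -0.1183, 0.0321]
ft_force: [1.3, -0.1, 0.7]
clk 20.65 plate xy mm [-52.6 -88.3] z 32.1 F(plate) [ 1.32 -0.25  0.73] open 0.0
rot in plate
 [[-9.985e-01  3.000e-04  5.390e-02]
 [ 2.000e-04  1.000e+00 -9.000e-04]
 [-5.390e-02 -9.000e-04 -9.985e-01]]
tool shift m [ 0.0264  0.0003 -0.0004]
```

```bash
python3 -m creep '[{"x":0.005,"y":0,"z":-0.0003,"rx":0,"ry":0,"rz":0,"grip":1},{"x":0.005,"y":0,"z":-0.0003,"rx":0,"ry":0,"rz":0,"grip":1},{"x":0.005,"y":0,"z":-0.0003,"rx":0,"ry":0,"rz":0,"grip":1},{"x":0.005,"y":0,"z":-0.0003,"rx":0,"ry":0,"rz":0,"grip":1},{"x":0.004,"y":0,"z":-0.0002,"rx":0,"ry":0,"rz":0,"grip":1},{"x":0.002,"y":0,"z":-0.0001,"rx":0,"ry":0,"rz":0,"grip":1}]'|grep -E "pos|force"; python3 st.py|head -1; python3 nose.py
```

```text
position: [0.5002, -0.1205, 0.0314]
ft_force: [2.1, -1.3, 1.7]
clk 21.25 plate xy mm [-79.1 -88. ] z 31.4 F(plate) [ 1.97 -1.53  1.67] open -0.0
yellow nose plate x [np.float64(1.0), np.float64(1.0), np.float64(1.0), np.float64(0.5), np.float64(0.5)] to beam 29.0
white nose plate x [np.float64(0.5), np.float64(0.5), np.float64(0.5), np.float64(1.0), np.float64(1.0)] to beam 29.5
blue nose plate x [np.float64(0.0), np.float64(0.0), np.float64(0.0), np.float64(0.0), np.float64(0.0)] to beam 30.0
red nose plate x [np.float64(-0.5), np.float64(-4.0), np.float64(-7.5), np.float64(-11.0), np.float64(1.5)] to beam 34.0
```

```bash
python3 -m creep '[{"x":-0.003,"y":0,"z":0,"rx":0,"ry":0,"rz":0,"grip":1},{"x":-0.001,"y":0,"z":-0.02,"rx":0,"ry":0,"rz":0,"grip":1},{"x":-0.001,"y":0,"z":-0.02,"rx":0,"ry":0,"rz":0,"grip":1},{"x":0.008,"y":0.0203,"z":-0.0004,"rx":0,"ry":0,"rz":0,"grip":1},{"x":0.008,"y":0.0203,"z":-0.0004,"rx":0,"ry":0,"rz":0,"grip":1},{"x":0.008,"y":0.0203,"z":-0.0004,"rx":0,"ry":0,"rz":0,"grip":1},{"x":0.008,"y":0.0203,"z":-0.0004,"rx":0,"ry":0,"rz":0,"grip":1},{"x":0.008,"y":0.0203,"z":-0.0004,"rx":0,"ry":0,"rz":0,"grip":1},{"x":0.007,"y":0.0203,"z":-0.0004,"rx":0,"ry":0,"rz":0,"grip":1},{"x":0,"y":0,"z":0,"rx":0,"ry":0,"rz":0,"grip":1}]'|grep force; python3 st.py -119 34 25;python3 nose.py
python3 - <<'E'
from h import *
for n in ("top",):
    c=arm.camera(n);im=c["img"][160:280,120:320,::-1];cv2.imwrite(f"pics/{n}13.png",cv2.resize(im,None,fx=4,fy=4,interpolation=cv2.INTER_CUBIC))
E
```

```text
ft_force: [-0.6, -0.1, -0.5]
clk 22.3 plate xy mm [-124.8   36. ] z 70.3 F(plate) [-0.57 -0.08 -0.51] open -0.0
rot in plate
 [[-0.9988 -0.0024  0.0489]
 [-0.0023  1.      0.0016]
 [-0.0489  0.0015 -0.9988]]
tool shift m [-0.0036 -0.0021  0.0455]
yellow nose plate x [np.float64(1.0), np.float64(1.0), np.float64(1.0), np.float64(0.5), np.float64(0.5)] to beam 29.0
white nose plate x [np.float64(0.5), np.float64(0.5), np.float64(1.0), np.float64(1.0), np.float64(1.0)] to beam 29.0
blue nose plate x [np.float64(0.0), np.float64(-0.5), np.float64(-0.5), np.float64(-0.5), np.float64(0.0)] to beam 30.5
red nose plate x [np.float64(1.5), np.float64(1.5), np.float64(1.5), np.float64(1.5), np.float64(1.5)] to beam 28.5
```

View pics/top13.png

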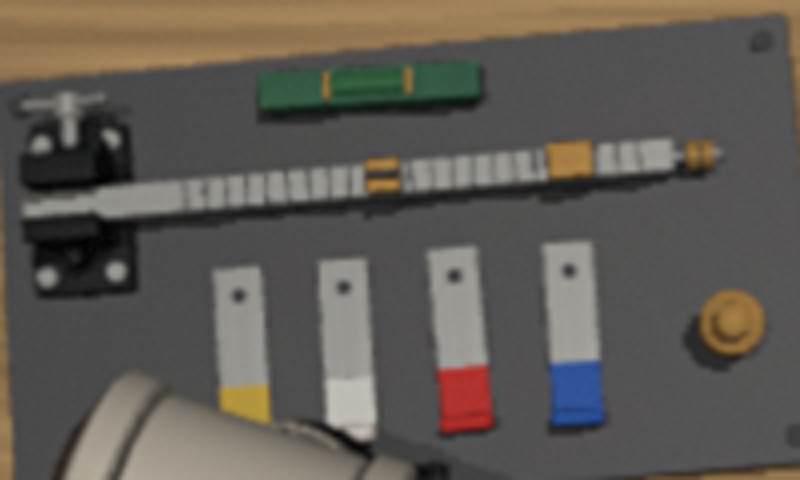

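```bash
python3 -m creep '[{"x":-0.002,"y":-0.001,"z":0.014,"rx":0,"ry":0,"rz":0,"grip":1},{"x":0,"y":0,"z":0.014,"rx":0,"ry":0,"rz":0,"grip":1},{"x":0,"y":0,"z":0.014,"rx":0,"ry":0,"rz":0,"grip":1},{"x":0,"y":0,"z":0,"rx":0,"ry":0,"rz":0,"grip":1}]'|grep force; python3 st.py -88 34 25
```

```text
ft_force: [-0.7, 1.9, 0.1]
clk 22.8 plate xy mm [-119.9   32.5] z 27.9 F(plate) [-0.48  1.92  0.13] open -0.0
rot in plate
 [[-0.9988  0.0012  0.0486]
 [ 0.0012  1.      0.0011]
 [-0.0486  0.0012 -0.9988]]
tool shift m [-0.0317  0.0016  0.0044]
```

```bash
python3 -m creep '[{"x":0,"y":0.0015,"z":0.0025,"rx":0,"ry":0,"rz":0,"grip":1},{"x":-0.004,"y":0,"z":0.0002,"rx":0,"ry":0,"rz":0,"grip":1},{"x":-0.004,"y":0,"z":0.0002,"rx":0,"ry":0,"rz":0,"grip":1},{"x":-0.004,"y":0,"z":0.0002,"rx":0,"ry":0,"rz":0,"grip":1},{"x":-0.004,"y":0,"z":0.0002,"rx":0,"ry":0,"rz":0,"grip":1},{"x":-0.004,"y":0,"z":0.0002,"rx":0,"ry":0,"rz":0,"grip":1},{"x":-0.004,"y":0,"z":0.0002,"rx":0,"ry":0,"rz":0,"grip":1},{"x":-0.004,"y":0,"z":0.0002,"rx":0,"ry":0,"rz":0,"grip":1},{"x":-0.003,"y":0,"z":0.0001,"rx":0,"ry":0,"rz":0,"grip":1},{"x":0,"y":0,"z":0,"rx":0,"ry":0,"rz":0,"grip":1}]'|grep force; python3 st.py -81 34 25
```

```text
ft_force: [-0.9, -0.4, -0.7]
clk 23.8 plate xy mm [-86.9  34.2] z 27.3 F(plate) [-0.9  -0.32 -0.73] open -0.0
rot in plate
 [[-9.986e-01  2.000e-04  5.320e-02]
 [ 1.000e-04  1.000e+00 -2.000e-04]
 [-5.320e-02 -2.000e-04 -9.986e-01]]
tool shift m [-0.0058 -0.0002  0.0026]
```

```bash
python3 -m creep '[{"x":-0.0015,"y":0,"z":0.0001,"rx":0,"ry":0,"rz":0,"grip":1},{"x":-0.0015,"y":0,"z":0.0001,"rx":0,"ry":0,"rz":0,"grip":1},{"x":-0.0015,"y":0,"z":0.0001,"rx":0,"ry":0,"rz":0,"grip":1},{"x":-0.0015,"y":0,"z":0.0001,"rx":0,"ry":0,"rz":0,"grip":1}]'|grep force; python3 st.py -52 34 25|head -1
```

```text
ft_force: [-1.4, 0.3, 0.2]
clk 24.2 plate xy mm [-81.6  34.4] z 27.1 F(plate) [-1.38  0.41  0.19] open -0.0
```

```bash
python3 -m creep '[{"x":0.001,"y":0,"z":0.002,"rx":0,"ry":0,"rz":0,"grip":1},{"x":-0.002,"y":0,"z":0.0001,"rx":0,"ry":0,"rz":0,"grip":1},{"x":-0.001,"y":0,"z":0.0001,"rx":0,"ry":0,"rz":0,"grip":1},{"x":-0.001,"y":0,"z":0.0001,"rx":0,"ry":0,"rz":0,"grip":1}]'|grep force; python3 st.py|head -1
```

```text
ft_force: [-1.6, 0.5, -0.7]
clk 24.6 plate xy mm [-78.4  34.3] z 24.9 F(plate) [-1.53  0.64 -0.71] open -0.0
```

```bash
python3 -m creep '[{"x":-0.001,"y":0,"z":0.0001,"rx":0,"ry":0,"rz":0,"grip":1},{"x":-0.001,"y":0,"z":0.0001,"rx":0,"ry":0,"rz":0,"grip":1}]'|grep force; python3 st.py|head -1
```

```text
ft_force: [-0.6, 0.0, -0.3]
clk 24.8 plate xy mm [-76.4  34.3] z 24.9 F(plate) [-0.59  0.1  -0.34] open 0.0
```

```bash
python3 -m creep '[{"x":-0.001,"y":0,"z":0.0001,"rx":0,"ry":0,"rz":0,"grip":1},{"x":-0.001,"y":0,"z":0.0001,"rx":0,"ry":0,"rz":0,"grip":1}]'|grep force; python3 st.py|head -1
```

```text
ft_force: [-0.9, -1.0, 0.6]
clk 25.0 plate xy mm [-74.4  34.3] z 24.8 F(plate) [-1.01 -0.86  0.59] open -0.0
```

Past the entry; on to about 26 mm past the front face.

```bash
python3 -m creep '[{"x":-0.003,"y":0,"z":0.0002,"rx":0,"ry":0,"rz":0,"grip":1},{"x":-0.003,"y":0,"z":0.0002,"rx":0,"ry":0,"rz":0,"grip":1},{"x":-0.003,"y":0,"z":0.0002,"rx":0,"ry":0,"rz":0,"grip":1},{"x":-0.003,"y":0,"z":0.0002,"rx":0,"ry":0,"rz":0,"grip":1}]'|grep force; python3 st.py|head -1
```

```text
ft_force: [-1.5, -0.9, 0.8]
clk 25.4 plate xy mm [-62.1  34.3] z 24.6 F(plate) [-1.59 -0.79  0.81] open 0.0
```

```bash
python3 -m creep '[{"x":-0.003,"y":0,"z":0.0002,"rx":0,"ry":0,"rz":0,"grip":1},{"x":-0.003,"y":0,"z":0.0002,"rx":0,"ry":0,"rz":0,"grip":1},{"x":-0.003,"y":0,"z":0.0002,"rx":0,"ry":0,"rz":0,"grip":1},{"x":0,"y":0,"z":0,"rx":0,"ry":0,"rz":0,"grip":1}]'|grep force; python3 st.py|head -1
```

```text
ft_force: [0.1, 0.7, 0.3]
clk 25.8 plate xy mm [-52.8  34.2] z 24.6 F(plate) [0.2  0.64 0.25] open -0.0
```

```bash
python3 -m creep '[{"x":0.005,"y":0,"z":0,"rx":0,"ry":0,"rz":0,"grip":1},{"x":0.015,"y":0,"z":-0.005,"rx":0,"ry":0,"rz":0,"grip":1},{"x":0.02,"y":0,"z":-0.03,"rx":0,"ry":0,"rz":0,"grip":1},{"x":0.02,"y":0.01,"z":-0.04,"rx":0,"ry":0,"rz":0,"grip":1},{"x":0.03,"y":0.03,"z":-0.03,"rx":0,"ry":0,"rz":0,"grip":1},{"x":0.03,"y":0.035,"z":-0.02,"rx":0,"ry":0,"rz":0,"grip":1},{"x":0.01,"y":0.04,"z":-0.01,"rx":0,"ry":0,"rz":0,"grip":1},{"x":0,"y":0.04,"z":0,"rx":0,"ry":0,"rz":0,"grip":1},{"x":0,"y":0.04,"z":0,"rx":0,"ry":0,"rz":0,"grip":1},{"x":0,"y":0,"z":0,"rx":0,"ry":0,"rz":0,"grip":1}]'|grep -E "pos|force"; python3 st.py|head -1; python3 nose.py
python3 - <<'E'
from h import *
for n in ("top","side"):
    c=arm.camera(n);im=c["img"][140:290,110:340,::-1];cv2.imwrite(f"pics/{n}14.png",cv2.resize(im,None,fx=3.4,fy=3.4,interpolation=cv2.INTER_CUBIC))
E
```

```text
position: [0.3594, 0.1872, 0.1514]
ft_force: [0.1, 0.7, -0.2]
clk 26.8 plate xy mm [-190.   231.7] z 151.4 F(plate) [ 0.13  0.65 -0.16] open 0.0
yellow nose plate x [np.float64(1.0), np.float64(1.0), np.float64(1.0), np.float64(1.0), np.float64(0.5)] to beam 29.0
white nose plate x [np.float64(21.5), np.float64(21.5), np.float64(21.5), np.float64(21.5), np.float64(21.5)] to beam 8.5
blue nose plate x [np.float64(0.0), np.float64(0.0), np.float64(-0.5), np.float64(-0.5), np.float64(0.0)] to beam 30.0
red nose plate x [np.float64(1.5), np.float64(1.5), np.float64(2.0), np.float64(1.5), np.float64(1.5)] to beam 28.5
```

View pics/top14.png

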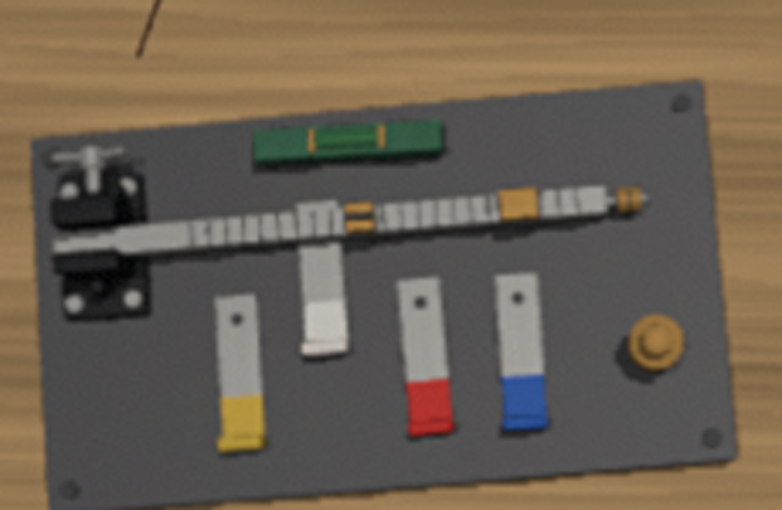

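View pics/side14.png

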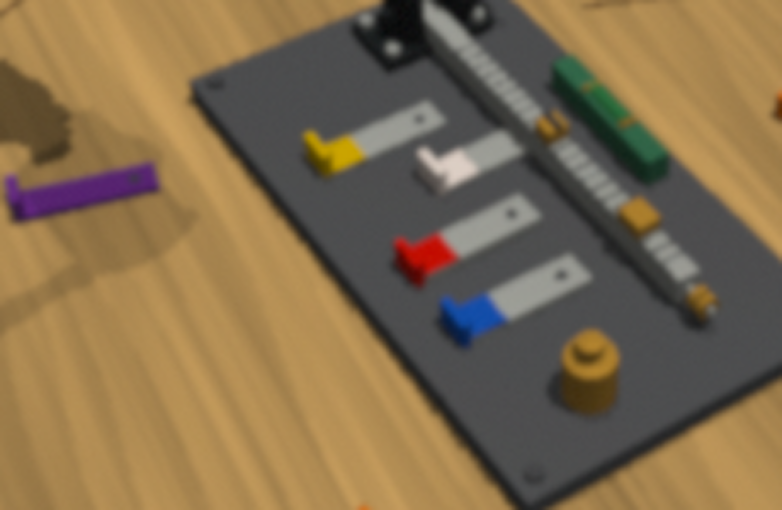

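```bash
python3 - <<'E'
from nose import *
c=arm.camera("top")
for zz in (.02,.042):print(np.round((onz(c,[(110+303/3.4,140+356/3.4),(110+348/3.4,140+352/3.4)],zz)[:,:2]-t)@R*1e3,1).tolist())
print(np.round((onz(c,[(110+297/3.4,140+204/3.4),(110+338/3.4,140+201/3.4)],.025)[:,:2]-t)@R*1e3,1).tolist())
print(arm.job_done())
E
```

```text
[[-41.3, 50.1], [-41.1, 21.3]]
[[-43.2, 46.9], [-43.0, 18.6]]
[[55.7, 46.9], [55.4, 20.5]]
the job is handed in; nothing more can be done
None
```

The gap lies between 5 and 7 mm: yellow (3 mm) and white (5 mm) fit, and blue (7 mm) binds. The job is handed in, at about 27 s on the clock.

**Trials:** I pushed each leaf low by its tab, one at a time.
- **Yellow** slid right under with its nose showing on the far side. I then drew it back.
- **White** did the same and was also drawn back.
- **Blue** bound as its nose met the beam's front edge. The push rose to about 8 N and the leaf stopped moving, so I stopped there and drew it back clear. It was not tipped.
- **Red** was never touched.

I then slid white back under the beam and moved the arm away.

**Last checks (top camera):**

| Leaf | Nose position relative to the beam's front face |
|---|---|
| White | about 25.5 mm past it (16 mm needed), showing on the far side |
| Yellow | about 29 mm short |
| Blue | about 30 mm short |
| Red | about 28.5 mm short, same as at the start |

The brass weight and spirit level look unmoved in the final pictures. The arm never came near the pan and chrome weight, but my last close-up pictures did not include them.

**Readings that disagreed:** Two were off, both because the camera's view was affected:
- Blue's nose reading stayed at about 24 mm in the beam's shadow while the arm's position showed it moving.
- One red reading was thrown off while the arm covered it, and it read normally afterwards.

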